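# Fit a new filter in the air-intake canister

### The arm

A 6-joint arm with a two-finger parallel gripper is mounted at the origin on a cart in front of the work surface, level with it; the furniture and walls round the work are solid. World frame = base frame: x ahead of the robot, y to its left, z up, the work surface at z = 0. Lengths are in m, angles in rad, forces in N, time in s.
With the tool pointing down it reaches from about 0.35 to 0.85 m from the base axis. Payload 8.1 kg.
Tool frame: the origin (TCP) lies at the very end of the fingers, on their centre line; the grasp point (between the pads) lies 19 mm behind it (arm.grip_point_offset is the distance from the TCP to the grasp point, in m); z points along the fingers, y is the line along which they close (so a half turn about z gives the same grasp; the last joint's range is limited). The gripper opens to 85 mm and grips with 20 to 120 N. Pads are 22 mm wide; open, the fingers measure 114 mm over their backs; the gripper's body (76 mm by 85 mm) begins 54 mm behind the grasp point. The pads swing forward as they close: fully open they stand 13 mm farther back than shut.
Start: joints at [1.092, 0.13, 1.488, -0, 1.523, -0.085], TCP at [0.23, 0.554, 0.231] pointing down, gripper open.
Joint ranges: [-2.96, 2.96], [-0.89, 2.26], [0.02, 2.5], [-1.34, 4.48], [0, 2.73], [-2.66, 2.66]. Speed limits (rad/s): [2.39, 2.39, 2.79, 3.14, 3.14, 3.14].

### API

Orientations are given as [roll, pitch, yaw] about the fixed x, y, z axes, in that order (R = Rz(yaw) Ry(pitch) Rx(roll)).
In Python, from plant import arm gives the robot as it stands.
- The arm moves only by the tool move_arm, never from a script. Its argument "increments" is a list of rows, each a list of 2 entries, a list of its own where there are three numbers: the shift along the world's x, y, z in m, then the turn about the world's z in degrees. A call has 1 to 12 rows; each row shifts and turns the commanded pose from where the row before left it; what a row does not reach is not made up. A row lasts 1/8 s, in which the tool goes at most 62.5 mm and 10.7 degrees, less where a joint would pass 70% of its speed; a pose out of reach is approached as far as the arm can. A call with a gripper value outside its range is refused whole. "jaw" is the opening, from -1 (shut) to 1 (fully open), set as the call begins (left out, the last holds). The fingers move at their own pace and stop on an object; "squeeze" is the grip in N (left out, the last holds). Time passes only in rows, so rows that do not move let the fingers close. It gives the time, the measured TCP pose, the force, the opening and the grip force at its end, in the units of the state.
- arm.get_obs(): the state, without advancing time (a new reading comes with each control period).
- arm.grab_frame(name): name is "scene" or "side" or "wrist"; returns a dict with "pixels" (480x640x3 uint8, blue, green, red), "camera_matrix" (3x3 intrinsics, pixels), "world_from_camera" (4x4, takes a point from camera to world coordinates). Camera axes: x right, y down, z forward; pixel columns grow to the right and rows downward; lengths in m; the calibration is good to about 2 mm. A picture is of the moment at which its call begins. There is no depth.
- arm.sign_off(): hands the job in; it is judged then, once.
The state is a dict: "clock": time; "q": joint angles; "qvel": joint speeds; "joint_torque": joint torques, N m; "tool_pos": TCP position; "orientation": TCP orientation; "contact_force": force on the tool from outside, world axes, zero at the start; "torque": the same for the moment, N m; "opening": finger opening in m; "grip_force": force on a finger pad.
Only numpy, scipy, OpenCV 4.12 (cv2) and the standard library are available. Lean on these libraries where they do the work, as an engineer would, in place of code of your own. Each camera call takes 0.05 s, during which the arm holds its last target. There are 200 camera calls.

### The job

Fit the new filter in the air-intake canister. Seat the filter disc in the canister's mouth, then press it squarely down with the flat seating tool until the sprung plate under it bottoms out and the catches hold the filter down. Stand the tool upright on the bench again, put the cap on the canister and turn it clockwise to its stop to lock it, without disturbing the other things on the bench.

Things in the scene. Friction and masses are not known exactly. Their poses are not given: they have to be found in the camera images.
- canister: Grey canister, 96 mm across, fixed on a 10 mm high foot on the bench, leaning 30 degrees so that its mouth looks up and towards the robot's side. Origin: centre of the mouth in the rim plane, 100 mm above the bench; z out of the bore along its axis, y level across the slope, x up the slope to the far side. Bore 62 mm across, 44 mm deep; funnel to 66 mm in the first 8 mm.
- catch_level (a point): Point on the canister's axis 14 mm below the rim, at the flat undersides of three spring catches (sloped above) that stand 5 mm in from the bore's wall. A filter pressed past them springs them back and they snap shut over its top. The whole push takes about 8 to 14 N. Axes as the canister's.
- bayonet (a point): Point on the canister's axis 4 mm below the rim, at the undersides of two bayonet ears on the neck (74 mm across, 12.5 mm high over a shoulder). The ears reach out to radius 42 mm at +y and -y, each about 53 degrees long with a stop at its clockwise end; open at +x and -x. Axes as the canister's. An outlet stub at +x, 34 mm below the rim, reaches 82 mm from the axis.
- plate_part (a joint): Sprung round plate in the canister that carries the filter, in m. 0: up, its face 7 mm below the rim; grows as it is pushed in along the bore; 0.0275: bottomed out. The spring pushes back with 3 N at the top and 10 N at the bottom; the plate rocks if pressed off-centre. With the filter held under the catches it reads about 0.025.
- filter_centre (a point): Centre of the loose filter, a disc 60 mm across and 18 mm thick with a steel frame, black band and pale pleats, 60 g, flat on the bench, same both ways up; the point is 9 mm above its underside, z along its axis. On the raised plate it stands 11 mm proud of the rim, so grip it across its upper half to keep the fingers above the rim.
- tool_handle (a point): Point on the axis of the loose seating tool, which stands upright on the bench: 66 mm above its flat underside, in the middle of the handle; z up the handle. Steel foot 47 mm across and 28 mm high, round wooden handle 26 mm across from 28 to 98 mm above the underside; 0.22 kg. The foot fits into the bore between the catches.
- cap_grip (a point): Centre of the bar on top of the loose metal cap, 26 mm above the cap's lower edge. Bar 58 mm long along x, 14 mm thick along y, from 15 to 37 mm above the edge; z up. Cap 95 mm across; skirt 89 mm across inside, 11 mm deep; 0.14 kg. Two lugs under the bar's ends, inside the skirt, reach in to radius 40 mm, 1.5 to 5 mm above the edge.
- cap_under (a point): Point on the cap's axis at the inner face, 11 mm above its lower edge, axes as cap_grip. The cap goes on with its bar along the canister's x (within 40 degrees), so that the lugs pass between the ears, until this face rests on the rim. Turned clockwise, seen from above, it stops about a quarter turn on, bar along the canister's y.
- sanding_block: red and black sanding block, 62 x 115 x 37 mm, a bystander; origin under its centre
- tape_measure: yellow tape measure, 34 x 76 x 60 mm, a bystander; origin under its centre
- driver_amber: screwdriver with amber handle, 246 mm long, 27 mm thick, a bystander; origin under its centre
Things that resemble listed ones, but are neither listed nor needed, are in the scene too. Of the things like the part that bears cap_grip, leave any that is pink; of the rest the larger one is meant.

How it is judged:
On the way, in this order (a step that is already met when the one before it is completed fails the run):
1. the filter sits in the mouth on the raised plate, square to the bore and let go (z of filter_centre in the frame of canister between -0.004 and 0.0045 m and angle between the z axis of filter_centre and the z axis of canister, either way round below 0.12 rad and distance between filter_centre and canister below 0.006 m and contact force between the fingers and filter below 0.2 N), for 0.2 s.
2. the seating tool presses the filter down until the plate bottoms out, level in the bore (value of joint plate_part above 0.0262 m and angle between the z axis of filter_centre and the z axis of canister, either way round below 0.05 rad and contact force between seating_tool and filter above 2 N), for 0.1 s.
3. the tool stands upright on the bench, let go, and the catches hold the filter down (angle between tool_handle's own z axis and vertical below 0.06 rad and height (world z) of tool_handle below 0.07 m and contact force between the fingers and seating_tool below 0.2 N and value of joint plate_part above 0.0225 m), for 0.2 s.
At the end, for the whole second after the job is handed in: Filter held under the catches, square within 3 degrees (plate above 0.0225 m); tool upright on the bench within 3 degrees; cap down on the rim (grip point within 18.5 mm of the mouth's centre, square within 3 degrees), bar within 17 degrees of the canister's y; all let go and at rest (value of joint plate_part above 0.0225 m and angle between the z axis of each of filter_centre, cap_grip and the z axis of canister, either way round below 0.06 rad and z of filter_centre in the frame of canister below -0.02 m and distance between filter_centre and canister below 0.03 m and angle between tool_handle's own z axis and vertical below 0.06 rad and height (world z) of tool_handle below 0.07 m and distance between cap_grip and canister below 0.0185 m and angle between the x axis of cap_grip and the y axis of canister, either way round below 0.3 rad and linear speed of each of cap, seating_tool below 0.01 m/s); the robot touches nothing.
It fails at once if the sanding block, tape measure or screwdriver is pushed more than 3 cm (distance of any of sanding_block, tape_measure, driver_amber from where it was at the start of the episode above 0.03 m).
It also fails if it takes over 72 s, if anything falls off the work surface, if the arm or the gripper's body presses on something with over 40 N, if the wrist force passes 120 N, or if a joint passes its speed limit or range.

## Working session

There is one attempt and no reset: what is moved stays moved. The work goes in short steps, Python scripts to look and compute and a tool call to move; the robot and the scene stay as the last step left them, time stands still between calls to the robot, and variables do not carry over. Pictures are saved under pics/ and viewed, at most 10 in all, crops included, and the job is handed in when it is done.

Besides the shell and the picture viewer there is one more tool, called after ">>>" by a JSON object that holds its "api" and its "payload", one argument or row to a line. move_arm: Moves the arm, as the interface text tells. Its arguments: {"type":"object","properties":{"increments":{"type":"array","items":{"type":"array"}},"jaw":{"type":"number"},"squeeze":{"type":"number"}},"required":["increments"]}

```bash
mkdir -p pics; ls; cat > h.py <<'E'
import numpy as np,cv2
from plant import arm
def grab(n,fn=None):
    f=arm.grab_frame(n)
    if fn: cv2.imwrite('pics/'+fn,f['pixels'])
    np.savez('/tmp/'+n,**f); return f
def load(n): return dict(np.load('/tmp/'+n+'.npz'))
def ray(f,u,v):
    d=np.linalg.inv(f['camera_matrix'])@[u,v,1.]; T=f['world_from_camera']
    return T[:3,3],T[:3,:3]@d
def onz(f,u,v,z):
    o,d=ray(f,u,v); return o+d*(z-o[2])/d[2]
def proj(f,p):
    T=np.linalg.inv(f['world_from_camera']); c=T[:3,:3]@p+T[:3,3]; q=f['camera_matrix']@c; return q[:2]/q[2]
E
python3 - <<'E'
from h import *
a=[grab(n) for n in('scene','side','wrist')]
for n,f in zip('abc',a): print(f['world_from_camera'].round(3).tolist(),f['camera_matrix'][0,0])
cv2.imwrite('pics/scene.png',a[0]['pixels']);cv2.imwrite('pics/side.png',a[1]['pixels']);cv2.imwrite('pics/wrist.png',a[2]['pixels'])
o=arm.get_obs();print(o)
E
```

```text
pics
[[0.475, -0.639, 0.605, -0.214], [-0.88, -0.358, 0.313, -0.407], [0.016, -0.681, -0.732, 0.967], [0.0, 0.0, 0.0, 1.0]] 624.5482421605378
[[1.0, 0.003, 0.027, 0.512], [-0.019, -0.632, 0.775, -1.078], [0.02, -0.775, -0.631, 0.976], [0.0, 0.0, 0.0, 1.0]] 573.7174141700634
[[0.384, 0.877, 0.288, 0.156], [0.924, -0.364, -0.121, 0.585], [-0.001, 0.313, -0.95, 0.373], [0.0, 0.0, 0.0, 1.0]] 350.3536211269525
{'clock': 0.15, 'q': array([ 1.09159577e+00,  1.30987178e-01,  1.48903405e+00, -5.84542864e-06,
        1.52300475e+00, -8.53759994e-02]), 'qvel': array([-6.42394336e-04, -2.53367055e-03, -2.22715262e-03, -1.48103018e-03,
        8.13209635e-04,  6.85390035e-05]), 'joint_torque': array([ 1.34889509e-03, -5.70063114e+01, -5.01162136e+01, -3.01649088e-04,
        9.53110663e-03, -8.71851967e-05]), 'tool_pos': array([0.23000512, 0.55370362, 0.23048301]), 'orientation': array([-3.14016405e+00, -1.16405704e-04,  2.74776829e+00]), 'contact_force': array([-0.84813682, -0.30286526, -0.20743849]), 'torque': array([-0.00416144,  0.05216688, -0.0273929 ]), 'grip_force': 0.0, 'opening': 0.08555298648382449}
```

View pics/scene.png

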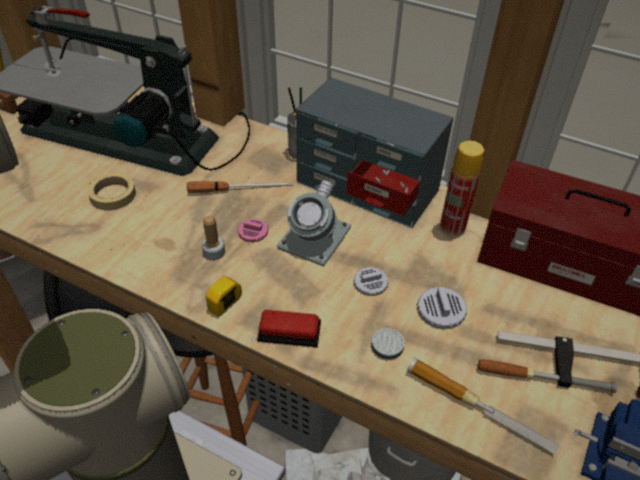

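View pics/side.png

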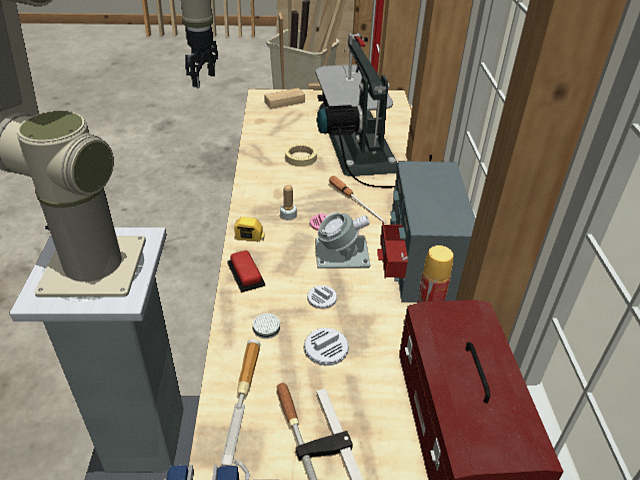

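The scene view shows the canister (312,215), the tool (212,240), the filter (388,343), and three caps. The caps are pink (252,230), small grey (371,281) and large grey (442,307). The side view shows the same things: canister (340,235), tool (288,200), filter (266,324), and the large cap at (326,346). Excluding the pink one, the large grey cap is the one meant.

```bash
python3 - <<'E'
from h import *
s=load('scene');d=load('side')
for n,a,b,z in [('tool top',(210,219),(289,188),.098),('filter',(388,340),(266,322),.018),('cap',(442,307),(326,347),.015),('small',(371,281),(321,297),.015),('can rim',(311,213),(336,229),.10),('stub',(327,184),(360,222),.1),('block',(290,325),(246,270),.03),('tape',(223,295),(249,229),.04)]:
    o1,r1=ray(s,*a);o2,r2=ray(d,*b)
    t=np.linalg.lstsq(np.c_[r1,-r2],o2-o1,rcond=None)[0]
    print(n,onz(s,*a,z).round(3),onz(d,*b,z).round(3),'tri',((o1+r1*t[0]+o2+r2*t[1])/2).round(3))
p=[cv2.resize(s['pixels'][165:270,180:360],None,fx=4,fy=4,interpolation=cv2.INTER_CUBIC),cv2.resize(s['pixels'][255:365,340:520],None,fx=4,fy=4,interpolation=cv2.INTER_CUBIC)]
p=[cv2.resize(x,(720,300)) if 0 else x for x in p]
cv2.imwrite('pics/crop1.png',cv2.resize(np.vstack(p),(500,600)))
E
```

```text
tool top [0.483 0.208 0.098] [0.487 0.205 0.098] tri [0.487 0.211 0.094]
filter [ 0.443 -0.208  0.018] [ 0.441 -0.206  0.018] tri [ 0.441 -0.209  0.021]
cap [ 0.567 -0.268  0.015] [ 0.572 -0.275  0.015] tri [ 0.573 -0.267  0.007]
small [ 0.56  -0.119  0.015] [ 0.566 -0.125  0.015] tri [ 0.566 -0.116  0.007]
can rim [0.596 0.04  0.1  ] [0.605 0.025 0.1  ] tri [0.607 0.045 0.086]
stub [0.691 0.054 0.1  ] [0.666 0.054 0.1  ] tri [0.666 0.04  0.117]
block [ 0.377 -0.038  0.03 ] [ 0.386 -0.048  0.03 ] tri [ 0.384 -0.033  0.018]
tape [0.37  0.106 0.04 ] [0.383 0.1   0.04 ] tri [0.381 0.116 0.026]
```

View pics/crop1.png

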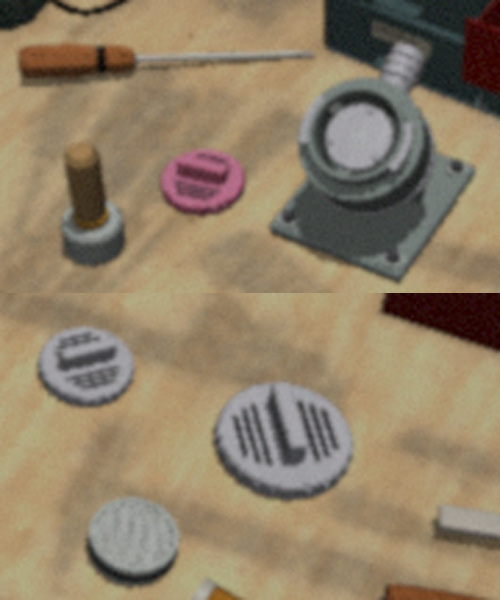

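The enlarged crop confirms it: the large grey cap (scene 442,307) has a 95 mm class disc and a bar. The grey one at (371,281) is clearly smaller and the pink one is left alone. Next I'll look at the canister from the wrist.

>>> {"api": "move_arm", "payload": {
  "increments": [
    [[0.02,-0.04,0.03],0],
    [[0.03,-0.05,0.02],4],
    [[0.03,-0.05,0.01],4],
    [[0.03,-0.05,0],4],
    [[0.03,-0.05,0],4],
    [[0.03,-0.05,0],4],
    [[0.03,-0.05,0],2.5],
    [[0.03,-0.05,0],0],
    [[0.03,-0.05,0],0],
    [[0.01,-0.05,0],0],
    [[0,-0.02,0],0],
    [[0,0,0],0]
  ]
}}

```text
clock: 1.65
tool_pos: [0.5001, 0.0427, 0.2909]
orientation: [-3.141, -0.001, 3.138]
contact_force: [-0.4, 1.0, -0.2]
opening: 0.0856
grip_force: 0.0
```

```bash
python3 - <<'E'
from h import *
f=grab('wrist','w1.png');o=arm.get_obs();print(o['tool_pos'],o['orientation'],o['q'],o['clock'])
print(f['world_from_camera'].round(3))
E
```

```text
[0.50007424 0.04376485 0.29101636] [ 3.14126604e+00 -5.22468117e-04  3.13888580e+00] [-1.51121752e-02 -1.53992440e-01  1.66247083e+00  3.20741632e-04
  1.63364074e+00 -1.58318150e+00] 1.7
[[ 0.004  0.95   0.312  0.42 ]
 [ 1.    -0.004 -0.001  0.043]
 [ 0.     0.312 -0.95   0.434]
 [ 0.     0.     0.     1.   ]]
```

View pics/w1.png

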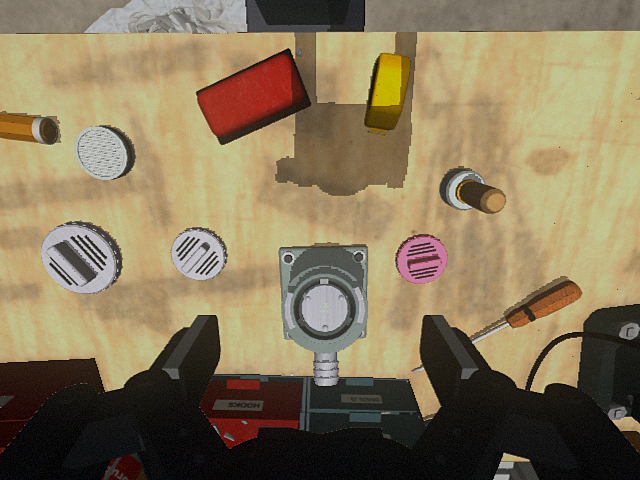

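The wrist view shows everything: filter (104,152), large cap (81,257), canister mouth about (323,306) with the stub at (326,370), and tool (465,190) with handle top (492,201). Next I'll measure them.

```bash
python3 - <<'E'
from h import *
f=load('wrist');im=f['pixels'];hsv=cv2.cvtColor(im,cv2.COLOR_BGR2HSV)
gm=((hsv[...,1]<60)).astype(np.uint8)*255   # grey things vs wood
def blob(u,v,w,extra=None):
    m=np.zeros_like(gm);m[v-w:v+w,u-w:u+w]=gm[v-w:v+w,u-w:u+w]
    m=cv2.morphologyEx(m,cv2.MORPH_CLOSE,np.ones((9,9)))
    m=cv2.morphologyEx(m,cv2.MORPH_OPEN,np.ones((3,3)))
    c=max(cv2.findContours(m,0,1)[0],key=cv2.contourArea)
    return cv2.convexHull(c)
ov=cv2.resize(im,None,fx=1,fy=1).copy()
for n,u,v,w,z in [('filter',104,152,38,.012),('cap',81,257,52,.008)]:
    c=blob(u,v,w);e=cv2.fitEllipse(c);print(n,np.round(e[0],1),np.round(e[1],1),'xyz',onz(f,*e[0],z).round(4))
    cv2.ellipse(ov,e,(0,0,255),1)
# handle top: orange/brown end
m=cv2.inRange(hsv,(8,80,60),(20,255,255))
foot=[onz(f,u,v,.01)[:2].round(4).tolist() for u,v in[(281,247),(367,246),(369,341),(281,340)]];print('foot',foot)
for z in(.1,): print('mouth',onz(f,323,306,z).round(4))
print('stub',onz(f,326,382,.11),'tooltop',onz(f,493,201,.098).round(4),'toolfoot',onz(f,466,190,.028).round(4))
a=cv2.resize(ov[235:395,265:385],None,fx=4.5,fy=4.5,interpolation=cv2.INTER_CUBIC)[:600]
for k in range(0,120,10): cv2.line(a,(int(k*4.5),0),(int(k*4.5),8 if k%50 else 25),(0,0,255),1)
for k in range(0,133,10): cv2.line(a,(0,int(k*4.5)),(8 if k%50 else 25,int(k*4.5)),(0,0,255),1)
b=cv2.resize(ov[110:310,30:135],None,fx=2.4,fy=3)[:600]
b=cv2.resize(ov[110:310,30:135],(252,480));b=cv2.copyMakeBorder(b,0,120,0,0,0)
b[480:,:252]=cv2.resize(ov[160:220,430:516],(252,120))
a=cv2.copyMakeBorder(a,0,600-a.shape[0],0,0,0)
cv2.imwrite('pics/crop2.png',np.hstack([a,b]))
E
```

```text
filter [103.7 152.1] [52.2 62.5] xyz [ 0.4396 -0.2078  0.012 ]
cap [ 80.9 257.4] [69.  82.6] xyz [ 0.5706 -0.2653  0.008 ]
foot [[0.5569, -0.0066], [0.556, 0.1027], [0.6952, 0.1108], [0.693, -0.0118]]
mouth [0.5937 0.0459 0.1   ]
stub [0.68249175 0.04910959 0.11      ] tooltop [0.4825 0.2102 0.098 ] toolfoot [0.4827 0.212  0.028 ]
```

View pics/crop2.png

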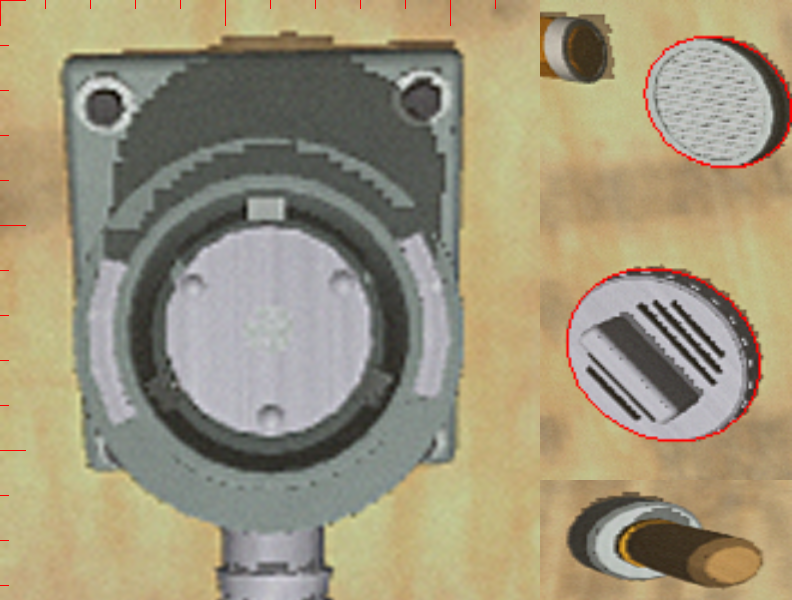

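The crop shows the bore edge ellipse from crop x 130 to 410 and y 190 to 472, which puts its centre at about pixel (325,308.5). The stub and foot run parallel to world x, so azimuth is about 0. The red ellipses fit the filter and the cap.

>>> {"api": "move_arm", "payload": {
  "increments": [
    [[0,-0.03,-0.02],2],
    [[-0.01,-0.045,-0.03],4],
    [[-0.01,-0.045,-0.03],4],
    [[-0.01,-0.045,-0.03],4],
    [[-0.015,-0.045,-0.03],4],
    [[-0.015,-0.041,-0.03],2],
    [[0,0,0],0],
    [[0,0,0],0]
  ],
  "jaw": 0.8
}}

```text
clock: 2.7
tool_pos: [0.4408, -0.206, 0.1216]
orientation: [3.141, 0.001, -2.793]
contact_force: [-0.1, 0.1, -0.0]
opening: 0.0768
grip_force: 0.0
```

```bash
python3 - <<'E'
from h import *
import scipy.optimize as so
f=load('wrist')
t=np.linspace(0,2*np.pi,361);c,s=np.cos(np.pi/6),.5
def circ(p,r,d=0):
    X=np.array([c,0,s]);Z=np.array([-s,0,c]);C=np.array([p[0],p[1],.1])-d*Z
    q=np.array([proj(f,C+r*np.cos(a)*X+r*np.sin(a)*np.array([0,1,0])) for a in t]);q=(q-[265,235])*4.5
    return np.r_[q.min(0),q.max(0)]
r=so.least_squares(lambda p:circ(p,.033)-[130,190,410,472],[.597,.048],diff_step=1e-3)
print(r.x,r.fun,circ(r.x,.037),'ears',circ(r.x,.042,.004))
g=grab('wrist');o=arm.get_obs();print(o['tool_pos'],o['orientation'],o['opening'])
hsv=cv2.cvtColor(g['pixels'],cv2.COLOR_BGR2HSV)
u,v=proj(g,np.array([.4396,-.2078,.018])).astype(int);print(u,v)
m=((hsv[...,1]<60)&(hsv[...,2]>70)).astype(np.uint8)*255
M=np.zeros_like(m);M[max(v-90,0):v+90,u-90:u+90]=m[max(v-90,0):v+90,u-90:u+90]
M=cv2.morphologyEx(M,cv2.MORPH_CLOSE,np.ones((9,9)));M=cv2.morphologyEx(M,cv2.MORPH_OPEN,np.ones((5,5)))
k=max(cv2.findContours(M,0,1)[0],key=cv2.contourArea);e=cv2.fitEllipse(cv2.convexHull(k));print(e,onz(g,*e[0],.018))
cv2.ellipse(g['pixels'],e,(0,0,255),1);cv2.imwrite('pics/w2.png',g['pixels'])
E
```

```text
[0.59600781 0.04806165] [ 0.1311171  -0.79591485 -0.13103444  0.80903373] [113.17554466 172.66395648 426.83509636 490.67216452] ears [ 93.61241693 154.50567161 445.97322728 511.79610361]
[ 0.44129508 -0.20593466  0.12220182] [-3.14092732e+00  1.23182890e-03 -2.79260995e+00] 0.07684295845810105
317 245
((316.4486999511719, 243.263427734375), (79.67316436767578, 80.938720703125), 25.649473190307617) [ 0.43850813 -0.20913554  0.018     ]
```

View pics/w2.png

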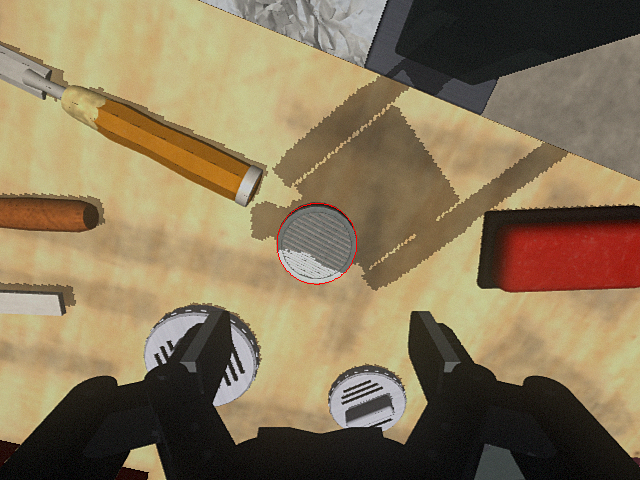

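The wrist view shows the filter ellipse centred at (316,243), with the amber handle's end clear at (250,185). I'll descend and grip.

>>> {"api": "move_arm", "payload": {
  "increments": [
    [[-0.0025,-0.003,-0.04],0],
    [[0,0,-0.04],0],
    [[0,0,-0.025],0],
    [[0,0,-0.015],0],
    [[0,0,0],0]
  ]
}}

```text
clock: 3.38
tool_pos: [0.438, -0.2091, 0.0012]
orientation: [3.141, -0.0, -2.792]
contact_force: [1.0, -0.1, 0.5]
opening: 0.0769
grip_force: 0.0
```

>>> {"api": "move_arm", "payload": {
  "increments": [
    [[0,0,0],0],
    [[0,0,0],0],
    [[0,0,0],0],
    [[0,0,0],0],
    [[0,0,0],0],
    [[0,0,0],0]
  ],
  "jaw": -1,
  "squeeze": 20
}}

```text
clock: 4.12
tool_pos: [0.4391, -0.2105, 0.003]
orientation: [-3.14, 0.002, -2.794]
contact_force: [0.6, 2.4, 7.2]
opening: 0.0588
grip_force: 22.1
```

>>> {"api": "move_arm", "payload": {
  "increments": [
    [[0,0,0.02],0],
    [[0,0,0.03],0],
    [[0,0,0.03],0],
    [[0,0,0],0]
  ]
}}

```text
clock: 4.62
tool_pos: [0.4399, -0.2114, 0.0847]
orientation: [-3.137, 0.004, -2.794]
contact_force: [-0.5, 0.4, -1.5]
opening: 0.0586
grip_force: 22.1
```

```bash
python3 - <<'E'
from h import *
g=grab('wrist');s=grab('scene')
a=g['pixels'][150:480,120:520];b=cv2.resize(s['pixels'][265:385,340:460],(330,330))
cv2.imwrite('pics/w3.png',np.hstack([a,b]));o=arm.get_obs();print(o['tool_pos'],o['opening'])
E
```

```text
[ 0.43784521 -0.21008735  0.08145749] 0.05912059026420095
```

View pics/w3.png

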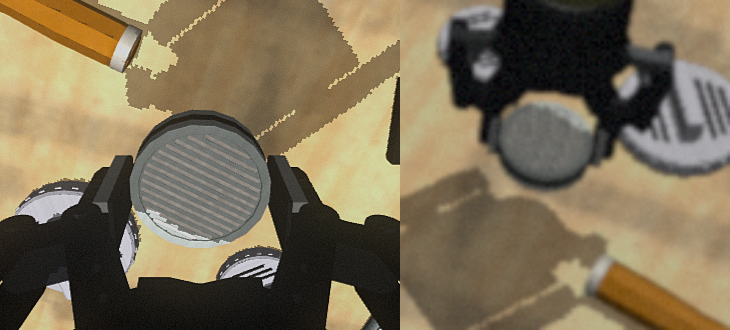

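```bash
python3 - <<'E'
from h import *
from scipy.spatial.transform import Rotation as R
g=load('wrist');o=arm.get_obs();Rm=R.from_euler('xyz',o['orientation']).as_matrix()
for z in(-.02,-.01,0,.005,.01):print(z,[proj(g,o['tool_pos']+Rm@[x,y,z]).round(0).tolist() for x in(-.011,.011) for y in (-.03,.03)])
for zz in (-.012,0): # filter circle at height zz in tool frame, top face & bottom
  print('disc',zz,proj(g,o['tool_pos']+Rm@[.03,0,zz]),proj(g,o['tool_pos']+Rm@[-.03,0,zz]),proj(g,o['tool_pos']+Rm@[-.03,0,zz+.018]))
E
```

```text
-0.02 [[253.0, 358.0], [395.0, 358.0], [250.0, 311.0], [399.0, 311.0]]
-0.01 [[257.0, 344.0], [391.0, 344.0], [254.0, 300.0], [394.0, 300.0]]
0 [[261.0, 332.0], [387.0, 332.0], [258.0, 290.0], [390.0, 290.0]]
0.005 [[262.0, 326.0], [385.0, 327.0], [260.0, 285.0], [388.0, 286.0]]
0.01 [[264.0, 321.0], [383.0, 321.0], [262.0, 281.0], [386.0, 281.0]]
disc -0.012 [324.10718299 260.08118383] [323.58637993 382.23048354] [323.34159593 358.24421313]
disc 0 [323.87926833 250.56386571] [323.41781592 365.71297434] [323.20286351 344.6498875 ]
```

The filter is gripped flat at its upper half. I'll carry it over the mouth and pivot it on the upslope rim.

>>> {"api": "move_arm", "payload": {
  "increments": [
    [[0,0,0.05],0],
    [[0.02,0.03,0.05],-4],
    [[0.03,0.05,0.01],-4],
    [[0.03,0.05,0],-4],
    [[0.03,0.05,0],-4],
    [[0.03,0.05,0],-4],
    [[0.02,0.028,0],0],
    [[0.0005,0,-0.025],0],
    [[0,0,-0.02],0],
    [[0,0,-0.015],0],
    [[0,0,-0.01],0]
  ]
}}

```text
clock: 6.1
tool_pos: [0.5974, 0.0476, 0.1198]
orientation: [-3.142, -0.002, 3.14]
contact_force: [-3.9, -0.9, 4.9]
opening: 0.0591
grip_force: 22.8
```

>>> {"api": "move_arm", "payload": {
  "increments": [
    [[0,0,-0.003],0],
    [[-0.0005,0,-0.003],0],
    [[-0.0005,0,-0.003],0],
    [[-0.001,0,-0.003],0],
    [[-0.001,0,-0.003],0],
    [[-0.001,0,-0.002],0],
    [[0,0,0],0]
  ]
}}

```text
clock: 6.98
tool_pos: [0.5958, 0.0478, 0.1064]
orientation: [-3.142, 0.004, 3.14]
contact_force: [-0.7, -0.4, 4.6]
opening: 0.0589
grip_force: 26.3
```

```bash
python3 - <<'E'
from h import *
g=grab('side');s=grab('scene');w=grab('wrist')
a=cv2.resize(g['pixels'][190:280,290:410],(400,300),interpolation=2);b=cv2.resize(s['pixels'][150:270,250:390],(350,300),interpolation=2)
c=cv2.resize(w['pixels'][200:440,150:500],(438,300))
cv2.imwrite('pics/p4.png',np.vstack([np.hstack([a,b]),np.hstack([c,np.zeros((300,312,3),np.uint8)])]));o=arm.get_obs();print(o['tool_pos'],o['opening'],o['contact_force'])
E
```

```text
[0.59577042 0.04783733 0.1062246 ] 0.058608700640836724 [0.27115595 0.05395958 5.39579979]
```

View pics/p4.png

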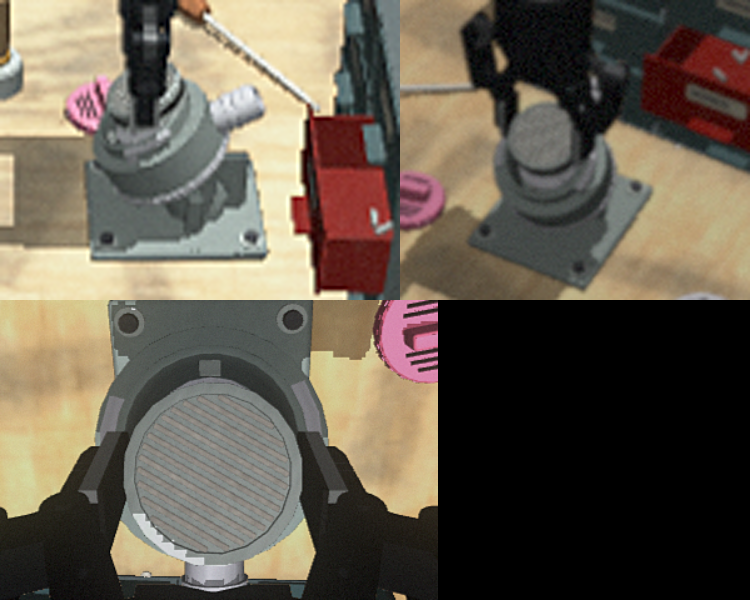

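Side, scene and wrist crops show the filter tilted about parallel to the rim, still sitting upslope of the bore. I'll slide it down the slope, lower it a little and release.

>>> {"api": "move_arm", "payload": {
  "increments": [
    [[-0.002,0,0],0],
    [[-0.002,0,0],0],
    [[0,0,-0.002],0],
    [[0.0005,0,-0.002],0],
    [[0.0005,0,-0.002],0],
    [[0,0,0],0]
  ]
}}

```text
clock: 7.88
tool_pos: [0.5905, 0.048, 0.0973]
orientation: [-3.141, -0.002, 3.14]
contact_force: [-1.3, -1.0, -0.6]
opening: 0.0584
grip_force: 28.1
```

```bash
python3 - <<'E'
from h import *
g=grab('side');s=grab('scene');w=grab('wrist')
a=cv2.resize(g['pixels'][190:280,290:410],(400,300),interpolation=2);b=cv2.resize(s['pixels'][150:270,250:390],(350,300),interpolation=2)
c=cv2.resize(w['pixels'][200:440,150:500],(438,300))
cv2.imwrite('pics/p5.png',np.vstack([np.hstack([a,b]),np.hstack([c,np.zeros((300,312,3),np.uint8)])]));o=arm.get_obs();print(o['tool_pos'],o['opening'],o['contact_force'])
E
```

```text
[0.59053111 0.04802017 0.0974001 ] 0.05865075832001662 [-2.84965296 -1.74004794 -1.08981567]
```

View pics/p5.png

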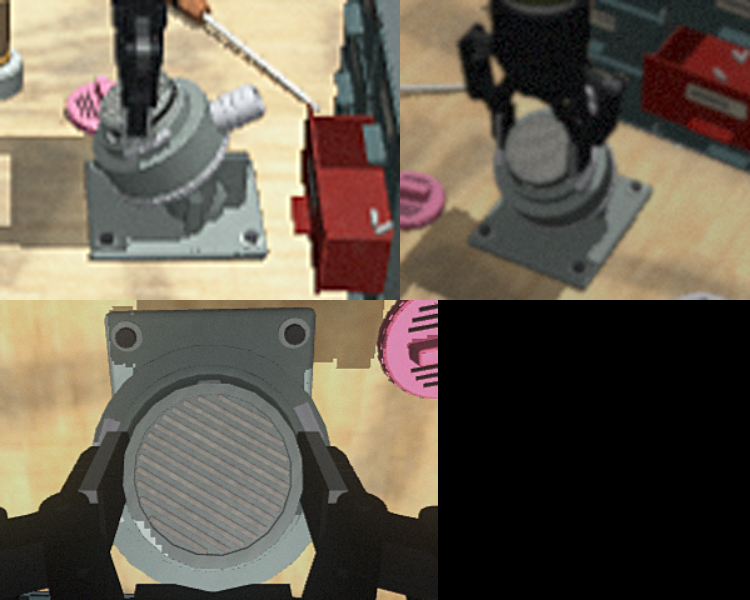

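The crops show the filter's near edge inside the mouth, tilted with the rim, and no contact force. I'll go down slightly and release, checking numerically from here because few pictures remain.

>>> {"api": "move_arm", "payload": {
  "increments": [
    [[0.0005,0,-0.001],0],
    [[0.0005,0,-0.001],0],
    [[0,0,0],0]
  ]
}}

```text
clock: 8.4
tool_pos: [0.5909, 0.048, 0.0968]
orientation: [-3.141, -0.003, 3.141]
contact_force: [-13.2, -2.2, 10.5]
opening: 0.059
grip_force: 34.6
```

>>> {"api": "move_arm", "payload": {
  "increments": [
    [[0,0,0],0],
    [[0,0,0],0],
    [[0,0,0],0],
    [[0,0,0],0]
  ],
  "jaw": 0.8
}}

```text
clock: 8.9
tool_pos: [0.5923, 0.0481, 0.0963]
orientation: [3.142, 0.0, 3.141]
contact_force: [-0.7, 0.6, 0.3]
opening: 0.0767
grip_force: 0.0
```

>>> {"api": "move_arm", "payload": {
  "increments": [
    [[0,0,0.02],0],
    [[-0.02,0,0.04],0],
    [[-0.04,0,0.04],0],
    [[-0.035,0,0.04],0],
    [[0,0,0.02],0],
    [[0,0,0],0],
    [[0,0,0],0]
  ]
}}

```text
clock: 9.78
tool_pos: [0.4973, 0.048, 0.255]
orientation: [-3.142, -0.002, 3.14]
contact_force: [-0.4, -0.7, -1.1]
opening: 0.0769
grip_force: 0.0
```

```bash
cat > disc.py <<'E'
from h import *
c,s=np.cos(np.pi/6),.5;Z=np.array([-s,0,c]);X=np.array([c,0,s]);M=np.array([.596,.048,.1])
def circ(f,C,r,X=X,Y=np.array([0,1,0])):
    return np.array([proj(f,C+r*np.cos(a)*X+r*np.sin(a)*Y) for a in np.linspace(0,2*np.pi,181)])
E
python3 - <<'E'
from disc import *
w=grab('wrist');o=arm.get_obs();print(o['tool_pos'],o['contact_force'],o['clock'])
for d in(.011,.007,-.007): q=circ(w,M+Z*d,.03);print(d,q.min(0).round(1),q.max(0).round(1))
# detect bright frame disc
im=w['pixels'];u,v=proj(w,M+Z*.011).astype(int);print(u,v)
x=cv2.resize(im[v-60:v+60,u-70:u+70],None,fx=5,fy=5,interpolation=2)
q=((circ(w,M+Z*.011,.03)-[u-70,v-60])*5).astype(int);cv2.polylines(x,[q],True,(0,0,255),1)
cv2.imwrite('pics/p6.png',x)
g=im[:,:,1];print('row',g[v,u-70:u+70].tolist());print('col',g[v-60:v+60,u].tolist())
E
```

```text
[0.49694864 0.04804713 0.25435514] [ 0.53338899  0.23468976 -1.0974144 ] 9.825
0.011 [287.6 296.4] [351.7 362.2]
0.007 [288.  296.7] [351.3 361.7]
-0.007 [289.2 297.7] [350.1 360.1]
319 328
row [172, 176, 176, 175, 178, 177, 178, 180, 175, 177, 177, 178, 172, 180, 181, 189, 185, 186, 185, 189, 186, 188, 172, 140, 129, 126, 153, 169, 169, 169, 170, 182, 146, 133, 137, 138, 77, 57, 34, 179, 189, 182, 191, 174, 148, 183, 198, 201, 186, 138, 176, 184, 185, 180, 192, 198, 194, 168, 142, 171, 181, 188, 196, 199, 197, 171, 159, 179, 186, 160, 184, 195, 203, 186, 143, 173, 177, 177, 178, 194, 194, 196, 161, 149, 170, 189, 186, 195, 201, 199, 178, 155, 173, 182, 157, 181, 194, 191, 171, 189, 195, 196, 112, 53, 94, 131, 134, 130, 178, 178, 173, 170, 177, 182, 152, 131, 139, 127, 167, 167, 166, 162, 160, 166, 170, 173, 175, 173, 172, 176, 168, 164, 171, 170, 174, 174, 170, 166, 167, 159]
col [85, 84, 85, 80, 86, 82, 77, 81, 85, 89, 83, 77, 75, 86, 82, 81, 83, 79, 85, 88, 83, 80, 74, 84, 91, 94, 51, 87, 189, 175, 185, 177, 177, 181, 153, 192, 193, 184, 165, 141, 196, 191, 180, 174, 175, 199, 184, 183, 155, 200, 195, 185, 169, 147, 197, 189, 185, 176, 173, 197, 184, 172, 128, 188, 192, 175, 183, 154, 196, 195, 183, 170, 144, 198, 191, 186, 174, 144, 202, 193, 189, 176, 175, 198, 192, 194, 190, 184, 149, 187, 193, 197, 100, 36, 44, 58, 104, 139, 146, 154, 140, 142, 149, 137, 142, 143, 146, 141, 142, 138, 150, 179, 178, 178, 177, 179, 179, 102, 106, 104]
```

```bash
python3 - <<'E'
from disc import *
for n in('scene','side'):
    f=grab(n);im=f['pixels'];C=M+Z*.011
    big=cv2.resize(im,None,fx=4,fy=4,interpolation=2)
    u,v=proj(f,C)
    hsv=cv2.cvtColor(big,cv2.COLOR_BGR2HSV)
    m=((hsv[...,2]>140)&(hsv[...,1]<60)).astype(np.uint8)*255
    R=np.zeros_like(m);cv2.circle(R,(int(4*u),int(4*v)),84,255,-1);m&=R
    m=cv2.morphologyEx(m,cv2.MORPH_CLOSE,np.ones((11,11)));m=cv2.morphologyEx(m,cv2.MORPH_OPEN,np.ones((9,9)))
    k=max(cv2.findContours(m,0,1)[0],key=cv2.contourArea);e=cv2.fitEllipse(cv2.convexHull(k));print(n,'meas',np.round(np.r_[e[0],e[1]]/4,1),round(e[2]))
    for t in(-.2,-.1,0,.1,.2):
        a=np.pi/6+t;q=circ(f,M+Z*.002+.009*np.array([-np.sin(a),0,np.cos(a)]),.03,np.array([np.cos(a),0,np.sin(a)]));e=cv2.fitEllipse(q.astype(np.float32));print(t,np.round(np.r_[e[0],e[1]],1),round(e[2]))
    x0,y0=int(u)-30,int(v)-25
    x=cv2.resize(im[y0:y0+50,x0:x0+60],None,fx=6.5,fy=6.5,interpolation=2)
    cv2.polylines(x,[((circ(f,C,.03)-[x0,y0]+.5)*6.5).astype(int)],True,(0,0,255),1);cv2.polylines(x,[((circ(f,M,.037)-[x0,y0]+.5)*6.5).astype(int)],True,(0,255,0),1)
    cv2.imwrite('pics/'+n+'7.png',x)
cv2.imwrite('pics/p7.png',np.hstack([cv2.imread('pics/scene7.png'),cv2.imread('pics/side7.png')]))
E
```

```text
scene meas [304.  209.6  30.4  33. ] 76
-0.2 [306.5 209.1  25.3  29.8] 73
-0.1 [306.3 209.4  26.4  29.8] 64
0 [306.1 209.8  27.2  29.8] 53
0.1 [306.  210.2  27.6  29.8] 40
0.2 [305.8 210.5  27.8  29.9] 24
side meas [334.5 224.2  27.6  33.6] 69
-0.2 [330.7 220.2  14.4  24.2] 69
-0.1 [330.3 220.3  14.   24.2] 63
0 [330.  220.4  13.4  24.2] 56
0.1 [329.7 220.6  12.7  24.2] 49
0.2 [329.4 220.7  11.9  24.2] 43
```

View pics/p7.png

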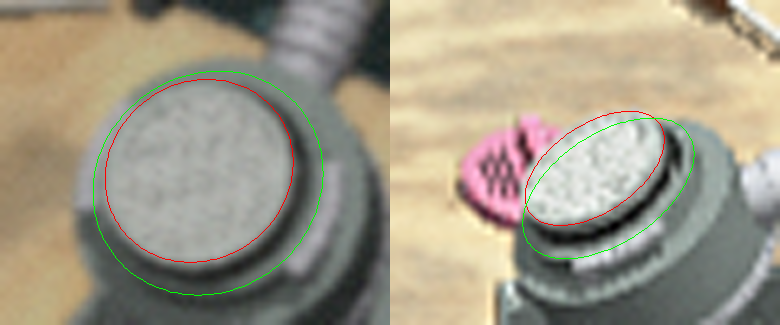

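The overlay shows the filter's pale face coinciding with the predicted seated ellipse in both views, so the filter is seated square. Next is the tool.

>>> {"api": "move_arm", "payload": {
  "increments": [
    [[0,0.03,0],0],
    [[-0.004,0.045,-0.02],0],
    [[-0.005,0.045,-0.02],0],
    [[-0.005,0.04,-0.02],0],
    [[0,0.003,-0.015],0],
    [[0,0,0],0],
    [[0,0,0],0]
  ]
}}

```text
clock: 10.8
tool_pos: [0.4837, 0.2102, 0.1816]
orientation: [-3.141, 0.0, 3.139]
contact_force: [-0.7, -0.4, 0.7]
opening: 0.0768
grip_force: 0.0
```

```bash
cat > tool.py <<'E'
from h import *
w=grab('wrist');o=arm.get_obs();print(o['tool_pos'],o['clock'])
im=w['pixels'];hsv=cv2.cvtColor(im,cv2.COLOR_BGR2HSV)
u,v=proj(w,np.array([.4827,.211,.098])).astype(int);print(u,v)
for r in (v-10,v,v+10): print(r,[tuple(int(a) for a in hsv[r,x]) for x in range(u-48,u+49,6)])
for cc in (u,): print('col',[tuple(int(a) for a in hsv[x,cc]) for x in range(max(v-100,0),min(v+60,480),6)])
E
python3 tool.py
```

```text
[0.48395658 0.2102284  0.18206017] 10.85
320 255
245 [(18, 106, 197), (20, 99, 185), (19, 100, 169), (18, 103, 188), (19, 101, 189), (17, 113, 178), (20, 122, 69), (16, 117, 89), (15, 128, 102), (17, 140, 111), (18, 137, 91), (18, 135, 87), (18, 109, 173), (18, 93, 172), (16, 103, 185), (19, 92, 183), (20, 97, 163)]
255 [(18, 112, 193), (18, 104, 186), (19, 100, 158), (18, 100, 192), (20, 91, 194), (18, 109, 169), (16, 128, 78), (17, 126, 105), (15, 126, 113), (18, 135, 108), (15, 136, 111), (17, 128, 80), (19, 101, 167), (19, 104, 167), (20, 91, 193), (19, 92, 189), (18, 96, 172)]
265 [(17, 104, 193), (17, 106, 186), (19, 107, 174), (18, 109, 191), (21, 92, 193), (18, 104, 194), (17, 98, 183), (17, 132, 77), (17, 131, 109), (18, 136, 101), (16, 134, 93), (19, 95, 190), (18, 94, 169), (18, 100, 163), (18, 97, 173), (20, 94, 187), (17, 97, 179)]
col [(17, 109, 96), (17, 101, 98), (17, 101, 96), (20, 99, 93), (16, 96, 96), (16, 98, 101), (18, 98, 94), (15, 96, 98), (20, 35, 65), (49, 19, 109), (17, 70, 84), (22, 122, 67), (18, 115, 62), (18, 122, 69), (19, 132, 91), (15, 128, 102), (17, 138, 105), (15, 141, 112), (17, 140, 100), (15, 127, 62), (17, 100, 168), (16, 93, 164), (17, 98, 170), (17, 90, 167), (18, 87, 167), (17, 90, 168), (19, 94, 158)]
```

```bash
python3 - <<'E'
from h import *
w=load('wrist');hsv=cv2.cvtColor(w['pixels'],cv2.COLOR_BGR2HSV)
for r in range(215,275,5):
    x=np.where(hsv[r,270:370,2]<135)[0]+270
    if len(x): print(r,x.min(),x.max(),len(x))
c=hsv[200:290,320,2];print('bottom',200+np.where(c<135)[0].max())
# predicted top disc extents
t=np.linspace(0,6.28,90)
q=np.array([proj(w,np.array([.4827+.013*np.cos(a),.211+.013*np.sin(a),.098])) for a in t]);print(q.min(0),q.max(0))
E
```

```text
215 295 369 75
220 297 366 70
225 297 357 61
230 297 348 52
235 298 347 50
240 300 345 42
245 304 342 39
250 306 341 36
255 306 340 35
260 307 339 33
265 310 336 27
270 318 327 10
bottom 270
[301.78250158 237.14026971] [339.75213226 272.97694005]
```

>>> {"api": "move_arm", "payload": {
  "increments": [
    [[-0.001,0.002,-0.04],0],
    [[0,0,-0.05],0],
    [[0,0,-0.03],0],
    [[0,0,-0.0135],0],
    [[0,0,0],0]
  ]
}}

```text
clock: 11.48
tool_pos: [0.4824, 0.2126, 0.048]
orientation: [-3.141, -0.0, 3.14]
contact_force: [-0.0, -0.7, 0.1]
opening: 0.0768
grip_force: 0.0
```

>>> {"api": "move_arm", "payload": {
  "increments": [
    [[0,0,0],0],
    [[0,0,0],0],
    [[0,0,0],0],
    [[0,0,0],0],
    [[0,0,0],0],
    [[0,0,0],0],
    [[0,0,0],0]
  ],
  "jaw": -1,
  "squeeze": 25
}}

```text
clock: 12.35
tool_pos: [0.4831, 0.2133, 0.0489]
orientation: [3.141, 0.002, 3.141]
contact_force: [-1.3, -1.7, 6.5]
opening: 0.0254
grip_force: 26.0
```

>>> {"api": "move_arm", "payload": {
  "increments": [
    [[-0.006,0,0.0005],0],
    [[-0.006,0,0.001],0],
    [[-0.006,0,0.0005],0],
    [[-0.006,0,0],0],
    [[0,0,0],0]
  ]
}}

```text
clock: 12.98
tool_pos: [0.4572, 0.213, 0.0493]
orientation: [-3.141, -0.001, 3.141]
contact_force: [-0.4, 0.1, -2.5]
opening: 0.0251
grip_force: 25.3
```

>>> {"api": "move_arm", "payload": {
  "increments": [
    [[-0.006,0,0],0],
    [[-0.006,0,-0.001],0],
    [[-0.002,0,-0.001],0],
    [[0,0,0],0]
  ]
}}

```text
clock: 13.48
tool_pos: [0.4454, 0.2132, 0.0489]
orientation: [3.141, 0.003, 3.141]
contact_force: [2.9, -1.6, 4.9]
opening: 0.025
grip_force: 25.8
```

>>> {"api": "move_arm", "payload": {
  "increments": [
    [[0,0,0.03],0],
    [[0,0,0.04],0],
    [[0,0,0.04],0],
    [[0,0,0],0],
    [[0,0,0],0]
  ],
  "squeeze": 40
}}

```text
clock: 14.1
tool_pos: [0.4434, 0.2129, 0.1564]
orientation: [-3.141, -0.002, 3.14]
contact_force: [-0.1, -0.5, -3.1]
opening: 0.0251
grip_force: 39.7
```

```bash
cat > tilt.py <<'E'
from disc import *
o=arm.get_obs();p=o['tool_pos'];P=p+[0,0,.019];print(p,o['contact_force'],o['opening'],o['clock'])
for n in('side','scene'):
    f=grab(n);im=f['pixels'];hsv=cv2.cvtColor(im,cv2.COLOR_BGR2HSV)
    u,v=proj(f,P);print(n,'P',u.round(1),v.round(1))
    for t in(0,20,25,30,35):
        a=np.radians(t);ax=np.array([-np.sin(a),0,np.cos(a)])
        print(t,'foot centre',proj(f,P-ax*.052).round(1),'top',proj(f,P+ax*.032).round(1))
    u,v=int(u),int(v);m=((hsv[...,2]>100)&(hsv[...,1]<45)).astype(np.uint8)*255
    R=np.zeros_like(m);R[v-10:v+70,u-45:u+70]=255;m&=R
    k,_=cv2.findContours(m,0,1)
    for c in sorted(k,key=cv2.contourArea)[-3:]: print(cv2.contourArea(c),cv2.minAreaRect(c))
    cv2.imwrite('pics/t_%s.png'%n,im)
E
python3 tilt.py
```

```text
[0.44335737 0.2128774  0.15642161] [-0.13245636 -0.50740043 -3.14980462] 0.025077859036798773 14.1
side P 272.3 161.8
0 foot centre [272.8 178.4] top [271.9 151.2]
20 foot centre [279.4 177.5] top [267.7 151.8]
25 foot centre [280.9 177. ] top [266.7 152.2]
30 foot centre [282.4 176.3] top [265.8 152.6]
35 foot centre [283.9 175.6] top [264.9 153.1]
110.0 ((273.0, 179.5), (16.0, 15.0), 0.0)
276.5 ((330.0, 220.0), (22.0, 18.0), 0.0)
342.0 ((232.0, 185.5), (69.0, 10.0), 90.0)
scene P 190.9 201.1
0 foot centre [194.5 221.1] top [188.5 188.1]
20 foot centre [199.8 214.4] top [185.  192.3]
25 foot centre [200.9 212.5] top [184.2 193.6]
30 foot centre [202.  210.5] top [183.5 194.9]
35 foot centre [203.  208.4] top [182.8 196.3]
0.0 ((183.0, 221.0), (0.0, 0.0), 0.0)
0.0 ((206.0, 217.0), (0.0, 0.0), 0.0)
0.0 ((185.0, 215.0), (0.0, 0.0), 0.0)
```

The side view shows the tool still hanging vertical at foot pixel (273,179), so it slid on the bench instead of pivoting. I'll tilt it against the rigid canister shoulder on the +y side instead, turned 90° first.

>>> {"api": "move_arm", "payload": {
  "increments": [
    [[0.02,0,0.01],-10],
    [[0.02,-0.01,0.01],-10],
    [[0.02,-0.01,0.01],-10],
    [[0.02,-0.01,0],-10],
    [[0.02,-0.01,0],-10],
    [[0.02,-0.01,0],-10],
    [[0.02,-0.01,0],-10],
    [[0.018,-0.01,0],-10],
    [[0,-0.01,0],-10],
    [[0,-0.0162,-0.01],0],
    [[0,0,-0.01],0],
    [[0,0,0],0]
  ],
  "squeeze": 20
}}

```text
clock: 15.7
tool_pos: [0.6007, 0.1168, 0.1654]
orientation: [-3.138, 0.0, 1.572]
contact_force: [-0.3, 1.0, -1.3]
opening: 0.0251
grip_force: 39.6
```

>>> {"api": "move_arm", "payload": {
  "increments": [
    [[0,0,-0.006],0],
    [[0,0,-0.006],0],
    [[0,0,-0.004],0],
    [[0,0,-0.002],0],
    [[0,0,-0.002],0],
    [[0,0,0],0]
  ]
}}

```text
clock: 16.45
tool_pos: [0.6022, 0.1169, 0.1477]
orientation: [-3.142, 0.0, 1.57]
contact_force: [-1.0, -0.5, -2.9]
opening: 0.025
grip_force: 39.6
```

>>> {"api": "move_arm", "payload": {
  "increments": [
    [[0,0,-0.003],0],
    [[0,0,-0.003],0],
    [[0,0,-0.003],0],
    [[0,0,-0.002],0],
    [[0,0,-0.002],0],
    [[0,0,0],0]
  ],
  "jaw": -1,
  "squeeze": 20
}}

```text
clock: 17.2
tool_pos: [0.6036, 0.1183, 0.1393]
orientation: [3.137, -0.002, 1.57]
contact_force: [-8.6, 3.7, 21.6]
opening: 0.0254
grip_force: 42.7
```

>>> {"api": "move_arm", "payload": {
  "increments": [
    [[0,0.004,-0.002],0],
    [[0,0.004,-0.002],0],
    [[0,0,0],0]
  ]
}}

```text
clock: 17.58
tool_pos: [0.6017, 0.125, 0.13]
orientation: [-3.14, 0.0, 1.57]
contact_force: [-0.1, 1.0, -1.8]
opening: 0.0248
grip_force: 39.7
```

```bash
cat > t2.py <<'E'
from disc import *
# tool held, gripper yaw pi/2, tilt top toward +y: find handle-top pixels by wood colour in wrist cam
o=arm.get_obs();p=o['tool_pos'];P=p+[0,0,.0185];print(p,o['contact_force'].round(1),o['grip_force'])
f=grab('scene')
im=f['pixels'];hsv=cv2.cvtColor(im,cv2.COLOR_BGR2HSV)
for t in(0,10,20,30):
    a=np.radians(t);ax=np.array([0,np.sin(a),np.cos(a)])
    print(t,'foot centre',proj(f,P-ax*.052).round(1),'foot rim L/R',proj(f,P-ax*.066+.0235*np.array([0,np.cos(a),-np.sin(a)])).round(1))
u,v=proj(f,P-[0,0,.045]).astype(int)
x=im[v-25:v+35,u-35:u+35]
for r in range(v-15,v+30,5): print(r,[int(h)*0+int(b) for h,b in zip(hsv[r,u-32:u+33:3,1],hsv[r,u-32:u+33:3,2])]);print('  s',hsv[r,u-32:u+33:3,1].tolist())
print('u0',u-32)
E
python3 t2.py
```

```text
[0.6016691  0.12503546 0.12998212] [-0.1  1.  -1.8] 39.65708076953888
0 foot centre [276.4 198.7] foot rim L/R [267.1 200. ]
10 foot centre [280.1 199.9] foot rim L/R [271.9 203. ]
20 foot centre [283.7 200.4] foot rim L/R [276.9 205.2]
30 foot centre [287.1 200.3] foot rim L/R [281.9 206.8]
181 [188, 192, 190, 187, 191, 190, 181, 104, 19, 12, 55, 50, 62, 33, 172, 179, 173, 163, 59, 43, 47, 43]
  s [91, 90, 81, 90, 89, 90, 92, 93, 134, 106, 9, 112, 123, 85, 96, 100, 94, 100, 17, 71, 43, 95]
186 [139, 134, 134, 129, 133, 120, 115, 102, 20, 15, 55, 54, 55, 102, 163, 157, 164, 184, 182, 173, 160, 117]
  s [48, 51, 61, 45, 63, 51, 58, 68, 38, 68, 9, 71, 125, 95, 89, 93, 90, 86, 84, 84, 78, 61]
191 [176, 185, 189, 189, 185, 191, 186, 190, 149, 34, 60, 60, 63, 71, 159, 188, 190, 190, 187, 188, 192, 190]
  s [88, 92, 90, 101, 96, 91, 92, 93, 79, 45, 13, 89, 125, 61, 24, 92, 76, 78, 74, 77, 74, 83]
196 [175, 176, 181, 185, 175, 178, 183, 189, 99, 80, 82, 88, 79, 80, 94, 124, 189, 188, 164, 138, 137, 141]
  s [86, 84, 94, 96, 99, 92, 85, 85, 21, 32, 171, 171, 171, 70, 11, 64, 76, 72, 53, 9, 1
[... 316 characters left out ...]
 [90, 90, 86, 87, 88, 86, 85, 80, 73, 14, 10, 14, 7, 4, 16, 0, 14, 9, 11, 5, 12, 6]
211 [169, 170, 163, 156, 157, 170, 181, 186, 170, 142, 95, 81, 76, 112, 155, 110, 155, 173, 179, 181, 168, 165]
  s [88, 81, 78, 90, 86, 83, 86, 89, 87, 77, 38, 22, 20, 50, 67, 5, 8, 7, 7, 10, 9, 8]
216 [162, 156, 157, 162, 178, 183, 184, 171, 153, 157, 156, 146, 151, 168, 168, 107, 136, 167, 174, 178, 182, 171]
  s [82, 82, 83, 83, 80, 78, 89, 88, 93, 91, 85, 80, 79, 80, 71, 10, 13, 6, 7, 11, 8, 6]
221 [133, 125, 114, 120, 121, 156, 146, 153, 159, 157, 136, 95, 108, 104, 118, 100, 81, 97, 164, 163, 169, 168]
  s [86, 112, 121, 100, 103, 101, 96, 83, 80, 76, 79, 81, 83, 91, 86, 13, 22, 16, 6, 8, 11, 9]
u0 244
```

It didn't pivot: the full-pad grip at 40 N is too stiff. I'll stand the tool back where it was and regrip just the handle's top at 20 N, for a low pivot torque.

>>> {"api": "move_arm", "payload": {
  "increments": [
    [[0,0.01,0.03],0],
    [[-0.02,0.02,0.01],0],
    [[-0.035,0.025,0],0],
    [[-0.035,0.025,0],0],
    [[-0.03,0.008,-0.03],0],
    [[0,0,-0.04],0],
    [[0,0,-0.03],0],
    [[0,0,-0.015],0],
    [[0,0,-0.008],0],
    [[0,0,0],0]
  ]
}}

```text
clock: 18.88
tool_pos: [0.4835, 0.213, 0.0491]
orientation: [3.14, -0.001, 1.569]
contact_force: [-0.7, 0.3, -2.1]
opening: 0.025
grip_force: 40.5
```

>>> {"api": "move_arm", "payload": {
  "increments": [
    [[0,0,0],0],
    [[0,0,0],0],
    [[0,0,0],0],
    [[0,0,0],0],
    [[0,0,0.015],0],
    [[0,0,0.017],0],
    [[0,0,0],0]
  ],
  "jaw": -0.1
}}

```text
clock: 19.75
tool_pos: [0.4842, 0.2136, 0.0827]
orientation: [3.137, -0.002, 1.57]
contact_force: [0.3, 0.6, 0.4]
opening: 0.0383
grip_force: 0.0
```

>>> {"api": "move_arm", "payload": {
  "increments": [
    [[0,0,0],0],
    [[0,0,0],0],
    [[0,0,0],0],
    [[0,0,0],0],
    [[0,0,0],0]
  ],
  "jaw": -1,
  "squeeze": 20
}}

```text
clock: 20.38
tool_pos: [0.4828, 0.2131, 0.0807]
orientation: [3.14, -0.0, 1.57]
contact_force: [-1.1, -1.7, 8.8]
opening: 0.0249
grip_force: 19.4
```

>>> {"api": "move_arm", "payload": {
  "increments": [
    [[0,0,0.02],0],
    [[0,0,0.04],0],
    [[0.01,-0.01,0.04],0],
    [[0.035,-0.025,0.02],0],
    [[0.035,-0.025,0],0],
    [[0.03,-0.025,0],0],
    [[0.01,-0.011,0],0],
    [[0,0,-0.01],0],
    [[0,0,-0.01],0],
    [[0,0,-0.004],0],
    [[0,0,0],0]
  ]
}}

```text
clock: 21.75
tool_pos: [0.6014, 0.118, 0.1757]
orientation: [-3.141, -0.0, 1.571]
contact_force: [-1.6, 1.6, 0.8]
opening: 0.025
grip_force: 20.8
```

>>> {"api": "move_arm", "payload": {
  "increments": [
    [[0,0,-0.002],0],
    [[0,0,-0.002],0],
    [[0,0,-0.002],0],
    [[0,0,-0.001],0],
    [[0,0,0],0]
  ]
}}

```text
clock: 22.38
tool_pos: [0.6042, 0.1187, 0.1738]
orientation: [3.135, -0.002, 1.571]
contact_force: [-5.2, 5.4, 20.9]
opening: 0.0254
grip_force: 24.5
```

>>> {"api": "move_arm", "payload": {
  "increments": [
    [[0,0.003,-0.001],0],
    [[0,0.003,-0.0015],0],
    [[0,0,0],0]
  ]
}}

```text
clock: 22.75
tool_pos: [0.6045, 0.1249, 0.1714]
orientation: [3.134, -0.003, 1.571]
contact_force: [-4.9, 5.9, 20.6]
opening: 0.025
grip_force: 25.5
```

>>> {"api": "move_arm", "payload": {
  "increments": [
    [[0,0.003,-0.002],0],
    [[0,0,0],0]
  ]
}}

```text
clock: 23.0
tool_pos: [0.6047, 0.1281, 0.1694]
orientation: [3.134, -0.003, 1.571]
contact_force: [-3.4, 7.0, 20.0]
opening: 0.0249
grip_force: 26.3
```

```bash
cat > t3.py <<'E'
from disc import *
import sys
# tilt of held tool from scene+side: find foot side-wall pixels (grey) near predicted; H = P above underside; dirn = horizontal lean of top
def run(dirn,H=.09,names=('scene','side'),tl=(0,10,20,30,40)):
    o=arm.get_obs();p=o['tool_pos'];P=p+[0,0,.0105];print(p.round(4),o['contact_force'].round(1),round(o['grip_force'],1),o['clock'])
    d=np.array(dirn,float)
    for n in names:
        f=grab(n);g=cv2.cvtColor(f['pixels'],cv2.COLOR_BGR2HSV)
        for t in tl:
            a=np.radians(t);ax=d*np.sin(a)+[0,0,np.cos(a)];e1=d*np.cos(a)-np.array([0,0,np.sin(a)]);e2=np.cross(ax,e1)
            S=[];
            # sample points of handle (r 0, along length from 30 to 75) -> wood hue; foot surface -> grey
            hp=[proj(f,P-ax*(H-z)) for z in np.linspace(.034,.07,8)]
            fp=[proj(f,P-ax*(H-z)+.0235*(np.cos(b)*e1+np.sin(b)*e2)) for z in(.003,.014,.025) for b in np.linspace(0,6.28,16)]
            px=lambda q:g[int(round(q[1])),int(round(q[0]))]
            print(n,t,'wood',[(int(px(q)[1]),int(px(q)[2])) for q in hp],'grey%%=%.2f'%np.mean([px(q)[1]<45 for q in fp]),'c',proj(f,P-ax*(H-.014)).round(0))
if __name__=='__main__': run(eval(sys.argv[1]))
E
python3 t3.py "[0,1,0]"
```

```text
[0.6047 0.1281 0.1694] [-3.4  7.  20. ] 26.3 23.0
scene 0 wood [(118, 65), (122, 65), (126, 69), (124, 64), (114, 65), (122, 65), (90, 65), (34, 52)] grey%=0.44 c [276. 195.]
scene 10 wood [(133, 69), (147, 71), (131, 72), (135, 72), (133, 69), (124, 66), (120, 66), (100, 61)] grey%=0.52 c [281. 196.]
scene 20 wood [(117, 59), (138, 59), (137, 67), (102, 65), (122, 69), (117, 70), (108, 71), (122, 71)] grey%=0.60 c [286. 197.]
scene 30 wood [(14, 146), (36, 136), (74, 72), (105, 63), (113, 63), (122, 65), (120, 64), (133, 65)] grey%=0.62 c [292. 197.]
scene 40 wood [(81, 171), (91, 157), (34, 142), (88, 157), (100, 127), (132, 54), (139, 57), (134, 59)] grey%=0.65 c [296. 196.]
side 0 wood [(88, 98), (96, 98), (100, 97), (98, 102), (89, 95), (106, 94), (98, 94), (102, 95)] grey%=0.56 c [334. 203.]
side 10 wood [(94, 98), (101, 96), (97, 95), (104, 96), (98, 102), (89, 95), (86, 98), (106, 96)] grey%=0.65 c [334. 206.]
side 20 wood [(106, 99), (91, 98), (96, 96), (100, 97), (98, 102), (89, 95), (86, 98), (106, 96)] grey%=0.73 c [335. 208.]
side 30 wood [(130, 106), (94, 98), (101, 96), (97, 95), (104, 96), (97, 95), (106, 94), (98, 94)] grey%=0.79 c [335. 209.]
side 40 wood [(130, 106), (94, 98), (101, 96), (97, 95), (104, 96), (97, 95), (106, 94), (98, 94)] grey%=0.81 c [335. 209.]
```

The force stays steady at 20 N while the tool tracks the arc, so it is pivoting now. I'll continue the arc.

>>> {"api": "move_arm", "payload": {
  "increments": [
    [[0,0.0035,-0.0018],0],
    [[0,0.0035,-0.0018],0],
    [[0,0.0035,-0.002],0],
    [[0,0.0035,-0.002],0],
    [[0,0.0035,-0.0022],0],
    [[0,0.0035,-0.0022],0],
    [[0,0,0],0]
  ]
}}

```text
clock: 23.98
tool_pos: [0.6035, 0.1487, 0.155]
orientation: [3.137, -0.002, 1.571]
contact_force: [-1.7, 4.3, 10.7]
opening: 0.025
grip_force: 27.1
```

```bash
python3 - <<'E'
from t3 import *
run([0,1,0],names=('scene',),tl=(10,15,20,25,30,35))
E
```

```text
[0.6035 0.1487 0.155 ] [-1.7  4.3 10.7] 27.1 23.975
scene 10 wood [(108, 87), (105, 95), (126, 67), (125, 63), (129, 67), (131, 66), (135, 64), (92, 64)] grey%=0.38 c [273. 199.]
scene 15 wood [(129, 67), (124, 70), (120, 68), (129, 69), (126, 71), (119, 71), (142, 70), (118, 65)] grey%=0.46 c [275. 199.]
scene 20 wood [(122, 71), (118, 80), (114, 76), (126, 75), (138, 72), (133, 73), (119, 77), (133, 71)] grey%=0.60 c [278. 199.]
scene 25 wood [(138, 74), (122, 71), (126, 73), (115, 80), (121, 78), (134, 74), (126, 73), (136, 71)] grey%=0.58 c [280. 199.]
scene 30 wood [(133, 75), (119, 75), (131, 76), (115, 80), (124, 74), (119, 77), (126, 73), (136, 71)] grey%=0.67 c [283. 199.]
scene 35 wood [(184, 75), (139, 68), (118, 78), (128, 74), (122, 75), (119, 77), (109, 77), (131, 74)] grey%=0.62 c [285. 199.]
```

>>> {"api": "move_arm", "payload": {
  "increments": [
    [[0,0.01,0.03],0],
    [[0,0,0.04],0],
    [[-0.01,-0.01,0.02],10],
    [[-0.01,-0.01,0],10],
    [[-0.01,-0.015,0],10],
    [[-0.01,-0.015,0],10],
    [[-0.01,-0.015,0],10],
    [[-0.01,-0.015,0],10],
    [[-0.009,-0.015,0],10],
    [[0,-0.0135,0],10],
    [[0,0,0],10],
    [[0,0,0],0]
  ]
}}

```text
clock: 25.52
tool_pos: [0.533, 0.0483, 0.242]
orientation: [-3.141, -0.0, 3.139]
contact_force: [0.2, 0.1, -2.9]
opening: 0.025
grip_force: 26.0
```

```bash
python3 - <<'E'
from t3 import *
run([-1,0,0],names=('side','scene'),tl=(15,20,25,30,35,40))
f=load('side');im=f['pixels'];g=cv2.cvtColor(im,cv2.COLOR_BGR2HSV)
# print coarse map of foot region: G=grey W=wood-dark
o=arm.get_obs();u,v=proj(f,o['tool_pos']+[.02,0,-.05]).astype(int);print(u,v)
for r in range(v-22,v+26,2): print(r,''.join('#' if g[r,c,2]<45 else('G' if g[r,c,1]<50 else('w' if g[r,c,2]<140 else '.')) for c in range(u-26,u+30)))
print('u0',u-26)
E
```

```text
[0.533  0.0483 0.242 ] [ 0.2  0.1 -2.9] 26.0 25.525
side 15 wood [(137, 112), (102, 85), (99, 85), (104, 91), (104, 86), (99, 95), (112, 91), (20, 75)] grey%=0.42 c [315. 197.]
side 20 wood [(87, 91), (100, 99), (95, 97), (95, 89), (93, 102), (108, 97), (109, 101), (20, 75)] grey%=0.50 c [318. 197.]
side 25 wood [(84, 100), (96, 101), (97, 105), (99, 108), (101, 106), (94, 92), (107, 98), (5, 95)] grey%=0.62 c [321. 196.]
side 30 wood [(107, 126), (97, 118), (105, 117), (102, 113), (99, 116), (96, 98), (105, 97), (64, 99)] grey%=0.54 c [323. 195.]
side 35 wood [(152, 178), (104, 110), (101, 124), (95, 126), (98, 122), (94, 120), (99, 95), (34, 98)] grey%=0.50 c [325. 193.]
side 40 wood [(94, 163), (88, 194), (117, 94), (100, 120), (100, 120), (102, 123), (100, 92), (101, 93)] grey%=0.46 c [328. 192.]
scene 15 wood [(159, 72), (136, 60), (127, 58), (119, 62), (151, 54), (172, 52), (125, 57), (135, 53)] grey%=0.52 c [296. 195.]
scene 20 wood [(106, 58), (142, 54), (123, 62), (114, 56), (112, 57), (83, 55), (73, 49), (125, 55)] grey%=0.60 c [298. 192.]
scene 25 wood [(125, 55), (123, 60
[... 1220 characters left out ...]
GGGGGGG.............ww
196 .....................GGGGGGGGGGGGGGGGGGGG...............
198 .....................wGGGGGGGGGGGGGGGGGGG...............
200 .......................GGGGGGGGGGGGGGGGG................
202 .......................GGGGGGGGGGGGGGGG.................
204 .........................GGGGGGGGGG.....................
206 ........................................................
208 ........................................................
210 ........................................................
212 ...............................GG........GGGGGGGGG......
214 .....................................GGGGGGGGGGGGGGGGGGG
216 ..............................w....GGGGGGGGGGGGGGGGGG#GG
u0 289
```

The coarse map shows the foot centre at (319.5,196), which matches a tilt of about 24°. One more nudge on the shoulder should give about 30°.

>>> {"api": "move_arm", "payload": {
  "increments": [
    [[0.009,0.013,0],-10],
    [[0.01,0.013,0],-10],
    [[0.01,0.013,0],-10],
    [[0.01,0.013,0],-10],
    [[0.01,0.013,0],-10],
    [[0.01,0.013,0],-10],
    [[0.01,0.013,0],-10],
    [[0,0.0105,-0.01],-10],
    [[0,0,-0.03],-10],
    [[0,0,-0.03],0],
    [[0,0,-0.0155],0],
    [[0,0,0],0]
  ]
}}

```text
clock: 27.12
tool_pos: [0.6012, 0.1499, 0.1554]
orientation: [-3.139, 0.0, 1.569]
contact_force: [0.6, -0.5, -3.4]
opening: 0.0247
grip_force: 25.9
```

>>> {"api": "move_arm", "payload": {
  "increments": [
    [[0,0.001,-0.0025],0],
    [[0,0.0015,-0.0025],0],
    [[0,0.002,-0.0025],0],
    [[0,0.002,-0.003],0],
    [[0,0.0015,-0.003],0],
    [[0,0,0],0]
  ]
}}

```text
clock: 27.88
tool_pos: [0.6019, 0.158, 0.1428]
orientation: [-3.141, 0.0, 1.57]
contact_force: [-1.0, 0.3, -1.9]
opening: 0.0251
grip_force: 25.9
```

>>> {"api": "move_arm", "payload": {
  "increments": [
    [[0,0,0.015],0],
    [[0,-0.01,0.008],0],
    [[0,0,-0.006],0],
    [[0,0,-0.006],0],
    [[0,0,-0.004],0],
    [[0,0,-0.003],0],
    [[0,0,-0.002],0],
    [[0,0,0],0]
  ]
}}

```text
clock: 28.88
tool_pos: [0.604, 0.1517, 0.1492]
orientation: [3.136, -0.006, 1.571]
contact_force: [-3.9, 13.6, 18.8]
opening: 0.0247
grip_force: 29.8
```

>>> {"api": "move_arm", "payload": {
  "increments": [
    [[0,0.002,-0.0015],0],
    [[0,0.002,-0.0015],0],
    [[0,0.001,-0.0015],0],
    [[0,0,0],0]
  ]
}}

```text
clock: 29.38
tool_pos: [0.6037, 0.1561, 0.1438]
orientation: [3.137, -0.005, 1.571]
contact_force: [-1.7, 11.3, 14.1]
opening: 0.0248
grip_force: 30.3
```

```bash
python3 - <<'E'
from t3 import *
run([0,1,0],names=('scene',),tl=(20,24,28,32,36,40))
E
```

```text
[0.6037 0.1561 0.1438] [-1.7 11.3 14.1] 30.3 29.375
scene 20 wood [(120, 68), (122, 69), (116, 68), (122, 75), (129, 75), (126, 73), (129, 77), (107, 76)] grey%=0.46 c [275. 202.]
scene 24 wood [(141, 76), (123, 77), (109, 77), (123, 79), (123, 79), (129, 81), (124, 82), (126, 79)] grey%=0.48 c [277. 202.]
scene 28 wood [(142, 81), (120, 81), (126, 77), (113, 79), (123, 79), (129, 81), (124, 82), (126, 79)] grey%=0.65 c [279. 202.]
scene 32 wood [(136, 86), (121, 80), (124, 80), (113, 79), (123, 83), (139, 75), (121, 80), (152, 74)] grey%=0.67 c [281. 202.]
scene 36 wood [(166, 83), (120, 81), (119, 79), (124, 82), (124, 82), (121, 84), (121, 80), (152, 74)] grey%=0.73 c [283. 202.]
scene 40 wood [(156, 88), (121, 78), (119, 79), (118, 78), (123, 81), (121, 84), (135, 81), (152, 74)] grey%=0.71 c [284. 201.]
```

>>> {"api": "move_arm", "payload": {
  "increments": [
    [[0,0.005,0.03],0],
    [[0,0,0.05],0],
    [[-0.01,-0.01,0.0215],10],
    [[-0.01,-0.01,0],10],
    [[-0.01,-0.015,0],10],
    [[-0.01,-0.015,0],10],
    [[-0.01,-0.015,0],10],
    [[-0.01,-0.015,0],10],
    [[-0.009,-0.015,0],10],
    [[0,-0.0145,0],10],
    [[0,0,0],10],
    [[0,0,0],0]
  ]
}}

```text
clock: 30.92
tool_pos: [0.5327, 0.0483, 0.2413]
orientation: [3.142, -0.001, 3.139]
contact_force: [-0.8, 0.2, -2.0]
opening: 0.0249
grip_force: 28.7
```

```bash
cat > t4.py <<'E'
from t3 import *
run([-1,0,0],names=('side',),tl=(20,25,30,35,40))
f=load('side');im=f['pixels'];g=cv2.cvtColor(im,cv2.COLOR_BGR2HSV)
o=arm.get_obs();u,v=proj(f,o['tool_pos']+[.02,0,-.05]).astype(int)
for r in range(v-16,v+20,2): print(r,''.join('#' if g[r,c,2]<45 else('G' if g[r,c,1]<50 else('w' if g[r,c,2]<140 else '.')) for c in range(u-26,u+30)))
print('u0',u-26)
E
python3 t4.py
```

```text
[0.5327 0.0483 0.2413] [-0.8  0.2 -2. ] 28.7 30.925
side 20 wood [(165, 88), (103, 106), (103, 84), (119, 73), (101, 81), (95, 94), (99, 93), (20, 77)] grey%=0.44 c [318. 197.]
side 25 wood [(152, 153), (87, 88), (91, 95), (106, 91), (100, 97), (92, 94), (105, 95), (10, 106)] grey%=0.52 c [320. 196.]
side 30 wood [(132, 133), (96, 104), (92, 103), (101, 106), (90, 108), (103, 94), (106, 94), (68, 97)] grey%=0.58 c [323. 195.]
side 35 wood [(146, 199), (87, 109), (93, 121), (98, 122), (94, 122), (99, 116), (106, 94), (68, 97)] grey%=0.65 c [325. 194.]
side 40 wood [(148, 183), (97, 121), (100, 135), (98, 130), (97, 134), (98, 128), (100, 94), (103, 99)] grey%=0.58 c [328. 192.]
176 .GGGGG.G......GG#####GGwwwwww...........................
178 ..............GG#GGGGGGwwwwwwww.........................
180 ....................wwwwwwwwww.w........w...............
182 .....................wwwwwwwww..w..GGG...www............
184 ......................wwwwwwwwwwww.GGGGGGwwwww..........
186 ...G.GGG................wwwwwwwww...GGGGGG..wwwww.......
188 .........................wwwwwww...GGGGGGGG.wwwwwwww.w##
190 ..GGG...................Gwww..wwwGGGGGGGGGGG...wwwwww#w.
192 ...........G...........GGGGGGGGGGGGGGGGGGGGGG.....wwwwww
194 ..G.....GGG............GGGGGGGGGGGGGGGGGGGGGG.........ww
196 .........................GGGGGGGGGGGGGGGGGGG............
198 ..........................GGGGGGGGGGGGGGGGG.............
200 ...........................GGGGGGGGGGGGGG...............
202 .............................GGGGGGGGG..................
204 ........................................................
206 ........................................................
208 ........................................................
210 ........................................................
u0 289
```

```bash
python3 - <<'E'
from disc import *
f=load('side');g=cv2.cvtColor(f['pixels'],cv2.COLOR_BGR2HSV);p=arm.get_obs()['tool_pos']
m=np.zeros(g.shape[:2],np.uint8);m[181:205,309:338]=((g[181:205,309:338,1]<50)&(g[181:205,309:338,2]>45))*255
m=cv2.morphologyEx(m,cv2.MORPH_OPEN,np.ones((2,2)))
k=max(cv2.findContours(m,0,1)[0],key=cv2.contourArea);h=cv2.convexHull(k)[:,0];mm=cv2.moments(cv2.convexHull(k));u,v=mm['m10']/mm['m00'],mm['m01']/mm['m00']
print('hull',h.min(0),h.max(0),u,v)
def ony(u,v,y):
    o,d=ray(f,u,v);return o+d*(y-o[1])/d[1]
C=ony(u,v,.048);d=C-(p+[0,0,.0105]);print('C',C,'rel P',d,'len',np.hypot(d[0],d[2]),'tilt',np.degrees(np.arctan2(d[0],-d[2])))
# handle axis: midpoints of wood rows
for r in(180,182,184,186):
    x=[c for c in range(305,325) if g[r,c,1]>=50 and g[r,c,2]<140];print(r,x[0],x[-1],ony((x[0]+x[-1])/2,r,.048).round(4))
E
```

```text
hull [313 183] [334 204] 323.98236914600545 193.91680440771347
C [0.57325453 0.048      0.18909002] rel P [ 0.04043664 -0.00042226 -0.06285387] len 0.07473774481863535 tilt 32.75494335709408
180 309 320 [0.5498 0.048  0.2287]
182 310 321 [0.5522 0.048  0.2231]
184 311 322 [0.5547 0.048  0.2174]
186 313 321 [0.556  0.048  0.2118]
```

The tool is now at about 32° tilt and centred on the canister's axis plane. I'll approach along the axis and press.

>>> {"api": "move_arm", "payload": {
  "increments": [
    [[0.004,0,-0.025],0],
    [[0.0003,0,-0.0293],0],
    [[0.0025,0,-0.0043],0],
    [[0.0025,0,-0.0043],0],
    [[0.0025,0,-0.0043],0],
    [[0.0015,0,-0.0026],0],
    [[0,0,0],0]
  ]
}}

```text
clock: 31.85
tool_pos: [0.5467, 0.0484, 0.1727]
orientation: [3.142, 0.0, 3.14]
contact_force: [0.1, 0.4, -2.9]
opening: 0.0247
grip_force: 28.6
```

>>> {"api": "move_arm", "payload": {
  "increments": [
    [[0.0015,0,-0.0026],0],
    [[0.0015,0,-0.0026],0],
    [[0.0015,0,-0.0026],0],
    [[0,0,0],0]
  ]
}}

```text
clock: 32.35
tool_pos: [0.5513, 0.0483, 0.165]
orientation: [-3.141, 0.001, 3.14]
contact_force: [-1.9, -0.2, 1.6]
opening: 0.0251
grip_force: 29.2
```

>>> {"api": "move_arm", "payload": {
  "increments": [
    [[0.0015,0,-0.0026],0],
    [[0.0015,0,-0.0026],0],
    [[0.0015,0,-0.0026],0],
    [[0.0015,0,-0.0026],0],
    [[0,0,0],0]
  ]
}}

```text
clock: 32.98
tool_pos: [0.5572, 0.0484, 0.1543]
orientation: [3.142, 0.0, 3.14]
contact_force: [-2.1, 0.8, 3.9]
opening: 0.0249
grip_force: 29.4
```

>>> {"api": "move_arm", "payload": {
  "increments": [
    [[0.0015,0,-0.0026],0],
    [[0.0015,0,-0.0026],0],
    [[0,0,0],0]
  ]
}}

```text
clock: 33.35
tool_pos: [0.5601, 0.0485, 0.149]
orientation: [3.141, 0.0, 3.141]
contact_force: [-1.6, -0.3, 2.6]
opening: 0.0255
grip_force: 29.3
```

>>> {"api": "move_arm", "payload": {
  "increments": [
    [[0.0015,0,-0.0026],0],
    [[0.0015,0,-0.0026],0],
    [[0,0,0],0]
  ]
}}

```text
clock: 33.72
tool_pos: [0.5626, 0.0484, 0.1462]
orientation: [-3.142, -0.001, 3.141]
contact_force: [-15.8, -0.8, 22.9]
opening: 0.0249
grip_force: 31.1
```

```bash
python3 - <<'E'
from t3 import *
f=grab('side');g=cv2.cvtColor(f['pixels'],cv2.COLOR_BGR2HSV);o=arm.get_obs();p=o['tool_pos'];print(p,o['contact_force'])
u,v=proj(f,p+[0.02,0,-.02]).astype(int)
for r in range(v-24,v+30,2): print(r,''.join('#' if g[r,c,2]<45 else('G' if g[r,c,1]<50 else('w' if g[r,c,2]<140 else '.')) for c in range(u-26,u+34)))
print('u0',u-26);
for b in(0,-.0165): print(b,'foot top edge ctr',proj(f,M+Z*(b+.028)).round(1),'bottom',proj(f,M+Z*b).round(1),'handle top',proj(f,M+Z*(b+.098)).round(1))
for n in [-.037,.037]: print('rim',proj(f,M+X*n))
E
```

```text
[0.56259143 0.04846054 0.14613945] [-14.19153821  -0.55395605  22.25408253]
190 .....G.......w#GGGGGGGGGGG#w........wwwwww#w................
192 ..G...........w####GGGG###w............wwwGww.......w.......
194 ...............w###GGG####.................wwwwwwwwGG.......
196 ...............w##########....................wwwwwwGGGG....
198 ..............w##########w.........................w..GGGG..
200 ...............w#####G####............................w..GGG
202 ...............G#######G##.................................G
204 ...............GG######Gwwww...............................w
206 ...............GG######Gwwwww...............................
208 ...............GG######Gwwwww...............................
210 ...............GG#####GGwwww..w.............................
212 ................GGGwGGGGwwwww..w.GGGGG......................
214 ......................wwwwwwww..wGGGGGGGGGGGGGGGG...........
216 ...................w...wwwwwwww.ww.GGGGGGG#GGGGGGG..........
218 ................w..ww...wwwwwwwww...GGGGGGG#GGGGGGGG....GGGG
220 .............w.w.w..w...Gwwwwww....GGGGGGGGGG
[... 267 characters left out ...]
GGGGGGGG
230 wwwwwww...........GGGGGGGGGGGGGGGGGGGGGGGGGGGGGGGGGGGGGGGGG.
232 wwww....w......w..GGGGGGGGGGGGGGGGGGGGGGGGGGGGGGGGGGGGGGGGG.
234 wwwwwwwwww.....w..GGGGGGGGGGGGGGGGGGGGGGGGGGGGGGGGGGGGGGGG..
236 wwwwwwwwwwwwwww.G.GGGGGGGGGGGGGGGGGGGGGGGGGGGGGGGGGGGGGGGGGG
238 wwwwwwwwwwwwwww.GGGGGGGGGGGGGGGGGGGGGGGGGGGGGGGGGGGGGGGGGGGG
240 wwwwwwwwwwwwww.GGGGGGGGGGGGGGGGGGGGGGGGGGGGGGGGGGGGGGGGGGGGG
242 wwwwwwwwwwwwww.wGGGGGGGGGGGGGGGGGGGGGGGGGGGGGGGGGGGGGGGGGGGG
u0 300
0 foot top edge ctr [326.7 215.6] bottom [332.  223.4] handle top [313.  195.3]
-0.0165 foot top edge ctr [329.8 220.2] bottom [335.1 227.9] handle top [316.3 200.2]
rim [318.95143096 229.1349211 ]
rim [345.24942024 217.50197355]
```

The force rose to about 27 N directed along the axis (-15.8, 22.9), so the plate has bottomed out. I'll hold briefly, then retract along the axis.

>>> {"api": "move_arm", "payload": {
  "increments": [
    [[0.0005,0,-0.0009],0],
    [[0,0,0],0],
    [[-0.0005,0,0.0009],0],
    [[-0.0025,0,0.0043],0],
    [[-0.003,0,0.0052],0],
    [[-0.004,0,0.0069],0],
    [[-0.005,0,0.0087],0],
    [[-0.005,0,0.0087],0],
    [[-0.005,0,0.0087],0],
    [[-0.015,0,0.01],0],
    [[-0.02,0,0],0],
    [[0,0,0],0]
  ]
}}

```text
clock: 35.28
tool_pos: [0.5029, 0.0485, 0.197]
orientation: [3.142, 0.001, 3.141]
contact_force: [-0.2, 0.4, -2.7]
opening: 0.0253
grip_force: 28.6
```

```bash
python3 - <<'E'
from disc import *
w=grab('wrist');o=arm.get_obs();print(o['tool_pos'],o['contact_force'],o['clock'])
im=w['pixels'];
for d in(0,-.0165): 
  c=proj(w,M+Z*d);print(d,c.round(1),[proj(w,M+Z*d+X*t).round(0).tolist() for t in(-.03,.03)])
c=proj(w,M).astype(int);g=im[:,:,1]
print('col',c[1]-55,g[c[1]-55:min(c[1]+55,480):2,c[0]].tolist());print('colR',g[c[1]-55:min(c[1]+55,480):2,c[0]+20].tolist())
E
```

```text
[0.50352011 0.04840811 0.19687202] [ 0.52891661  0.68172422 -2.03656671] 35.325
0 [319.1 360.1] [[319.0, 322.0], [319.0, 400.0]]
-0.0165 [319.1 357.9] [[319.0, 322.0], [319.0, 395.0]]
col 305 [124, 124, 63, 39, 58, 51, 56, 59, 70, 73, 81, 76, 82, 86, 85, 85, 80, 85, 90, 82, 86, 89, 88, 87, 89, 86, 84, 89, 89, 83, 89, 77, 70, 67, 54, 214, 152, 203, 203, 202, 176, 129, 100, 134, 140, 39, 40, 46, 40, 51, 145, 154, 155, 149, 154]
colR [126, 126, 124, 123, 124, 127, 41, 59, 62, 59, 60, 60, 56, 70, 78, 83, 79, 88, 83, 73, 87, 83, 87, 91, 83, 78, 79, 66, 70, 69, 67, 122, 210, 189, 207, 196, 190, 210, 105, 130, 139, 89, 35, 44, 39, 33, 52, 149, 150, 152, 153, 154, 158, 155, 156]
```

Far-edge pixels (v about 393, predicted 395) put the filter held down at catch depth. Next I'll upright the tool by nudging its foot against the canister's near flank.

>>> {"api": "move_arm", "payload": {
  "increments": [
    [[-0.0153,0,-0.03],0],
    [[0,0,-0.03],0],
    [[0,0,-0.0241],0],
    [[0.007,0,0],0],
    [[0.0045,0,0.0032],0],
    [[0.0045,0,0.0032],0],
    [[0.004,0,0.0031],0],
    [[0.005,0,0.0028],0],
    [[0.005,0,0.0027],0],
    [[0.004,0,0.0025],0],
    [[0,0,0],0]
  ]
}}

```text
clock: 36.7
tool_pos: [0.5227, 0.0484, 0.1301]
orientation: [-3.142, 0.001, 3.141]
contact_force: [-2.6, 0.2, -1.9]
opening: 0.025
grip_force: 27.9
```

>>> {"api": "move_arm", "payload": {
  "increments": [
    [[0.005,0,0.002],0],
    [[0.005,0,0.002],0],
    [[0.005,0,0.0015],0],
    [[0.002,0,0],0],
    [[0,0,0],0]
  ]
}}

```text
clock: 37.33
tool_pos: [0.5395, 0.0484, 0.1355]
orientation: [-3.142, 0.0, 3.141]
contact_force: [-3.9, -0.2, -1.6]
opening: 0.0252
grip_force: 27.9
```

>>> {"api": "move_arm", "payload": {
  "increments": [
    [[-0.02,0,0.02],0],
    [[-0.02,0,0.02],0],
    [[0,0,0],0]
  ]
}}

```text
clock: 37.7
tool_pos: [0.5004, 0.0484, 0.1776]
orientation: [3.142, 0.005, 3.141]
contact_force: [0.8, 0.1, -2.6]
opening: 0.0255
grip_force: 27.8
```

```bash
python3 - <<'E'
from t3 import *
run([-1,0,0],names=('side',),tl=(-10,0,10,20))
f=load('side');g=cv2.cvtColor(f['pixels'],cv2.COLOR_BGR2HSV)
o=arm.get_obs();u,v=proj(f,o['tool_pos']+[.0,0,-.05]).astype(int)
for r in range(v-16,v+26,2): print(r,''.join('#' if g[r,c,2]<45 else('G' if g[r,c,1]<50 else('w' if g[r,c,2]<140 else '.')) for c in range(u-26,u+40)))
print('u0',u-26)
E
```

```text
[0.5004 0.0484 0.1776] [ 0.8  0.1 -2.6] 27.8 37.7
side -10 wood [(120, 106), (98, 94), (105, 97), (101, 96), (101, 96), (94, 103), (44, 104), (7, 71)] grey%=0.42 c [288. 219.]
side 0 wood [(125, 112), (97, 92), (106, 96), (99, 98), (95, 97), (105, 95), (110, 93), (20, 75)] grey%=0.60 c [294. 219.]
side 10 wood [(64, 92), (137, 91), (117, 72), (104, 86), (107, 86), (104, 88), (38, 102), (7, 70)] grey%=0.44 c [299. 219.]
side 20 wood [(14, 237), (52, 211), (53, 213), (63, 238), (64, 220), (75, 133), (55, 74), (13, 60)] grey%=0.35 c [304. 218.]
198 ..G..................wGG#####GG...................................
200 .....G.G.............wGG#####GG...................................
202 .....................wwGwGGGGww...................................
204 .....................wwwwwwwwwww..................................
206 .....................wwwwwwwwwww..................................
208 .....................wwwwwwwwww...................................
210 ...................GGwwwwwwwwwwwGG................................
212 .................GGGGwwwwwwwwwwwGGGG...............
[... 245 characters left out ...]
.....GGGGGGGGGGGGGGGGGGw..........w.w.w..w..GGGGGGGGGG
222 .................wGGGGGGGGGGGGGGGGG...............w...GGGGGGGGGGGG
224 ...................GGGGGGGGGGGGGGG........ww.....w.w..GGGGGGGGGGGG
226 ...................G...GGGGGGG..............ww.......GGGGGGGGGGGGG
228 ..........GGGG................................www...GGGGGGGGGGGGGG
230 wwwwwwwwwwwwww.www..w..............................GGGGGGGGGGGGGGG
232 ........................w..........................GGGGGGGGGGGGGGG
234 ...................................................GGGGGGGGGGGGGGG
236 ......................w.........................G..GGGGGGGGGGGGGGG
238 ......................w..........................GGGGGGGGGGGGGGGGG
u0 267
```

Upright within a couple of degrees. I'll stand it on free bench.

>>> {"api": "move_arm", "payload": {
  "increments": [
    [[-0.01,0.035,0],0],
    [[-0.015,0.042,-0.01],0],
    [[-0.01,0.04,-0.03],0],
    [[0,0,-0.03],0],
    [[0,0,-0.018],0],
    [[0,0,-0.006],0],
    [[0,0,-0.003],0],
    [[0,0,0],0]
  ]
}}

```text
clock: 38.75
tool_pos: [0.465, 0.1652, 0.0791]
orientation: [3.141, 0.001, 3.14]
contact_force: [0.2, 0.5, -3.5]
opening: 0.0251
grip_force: 27.7
```

>>> {"api": "move_arm", "payload": {
  "increments": [
    [[0,0,-0.002],0],
    [[0,0,-0.002],0],
    [[0,0,-0.002],0],
    [[0,0,0],0]
  ]
}}

```text
clock: 39.25
tool_pos: [0.4645, 0.1654, 0.0726]
orientation: [3.142, 0.001, 3.141]
contact_force: [-0.2, -0.5, -0.7]
opening: 0.0251
grip_force: 27.9
```

>>> {"api": "move_arm", "payload": {
  "increments": [
    [[0,0,-0.002],0],
    [[0,0,-0.002],0],
    [[0,0,-0.001],0],
    [[0,0,0],0]
  ]
}}

```text
clock: 39.75
tool_pos: [0.4671, 0.1658, 0.0719]
orientation: [3.141, 0.006, 3.141]
contact_force: [-8.8, -3.1, 30.8]
opening: 0.0249
grip_force: 31.2
```

>>> {"api": "move_arm", "payload": {
  "increments": [
    [[0,0,0.002],0],
    [[0,0,0.002],0],
    [[0,0,0],0]
  ]
}}

```text
clock: 40.12
tool_pos: [0.4646, 0.1655, 0.0719]
orientation: [3.141, 0.001, 3.141]
contact_force: [-2.0, -0.7, 7.3]
opening: 0.0248
grip_force: 29.1
```

>>> {"api": "move_arm", "payload": {
  "increments": [
    [[0,0,0],0],
    [[0,0,0],0],
    [[0,0,0],0],
    [[0,0,0],0],
    [[0,0,0.02],0],
    [[0,0,0.04],0],
    [[0,-0.02,0.06],0],
    [[0.01,-0.05,0.03],0],
    [[0.015,-0.05,0],0],
    [[0.015,-0.05,0],0],
    [[0.015,-0.05,0],0],
    [[0,0,0],0]
  ],
  "jaw": 0.2
}}

```text
clock: 41.62
tool_pos: [0.5196, -0.0577, 0.2204]
orientation: [-3.141, -0.0, 3.136]
contact_force: [-0.2, 1.6, 0.3]
opening: 0.0514
grip_force: 0.0
```

```bash
python3 - <<'E'
from t3 import *
f=grab('side');g=cv2.cvtColor(f['pixels'],cv2.COLOR_BGR2HSV);o=arm.get_obs();print(o['tool_pos'],o['clock'])
P0=np.array([.466,.166,0.]);u,v=proj(f,P0+[0,0,.05]).astype(int);print(proj(f,P0+[0,0,.098]),proj(f,P0))
for r in range(v-30,v+34,2): print(r,''.join('#' if g[r,c,2]<45 else('G' if g[r,c,1]<50 else('w' if g[r,c,2]<140 else '.')) for c in range(u-22,u+30)))
print('u0',u-22)
E
```

```text
[ 0.51918615 -0.0558854   0.22028744] 41.675
[280.93201955 196.36927412] [281.51581816 225.52000084]
180 ..................G..G.GGGGGGG.....w#w###GGGGG#####w
182 ...................................w#####GGGG###w##.
184 ..................................Gw#G###GGGGG#####.
186 .............GGG..GGGGGGGGGGGG.GGGGw#GGGGGGGGGGGGG#.
188 GG.GGGG...........................Gw####GGGGGG#G###.
190 GGGGGGGGG................GGG.GGGGGGw#####GGGG######.
192 .GGGGGGG.G.................G..GGG...w####GGGG####Gw.
194 GGGGGGGG....G....................G.GGw###########...
196 GGGGGG....GG................G.G..G..G.###########...
198 .G...GG...G.............w............w###########...
200 .............GG.ww......w............############...
202 .G..............wwwwwwwwww...........G##GGGGGG###...
204 ................wwwwwwwww............w###########...
206 ................wwwwwwwwww............GG######GG....
208 ................wwwwwwwwww............GG######GG....
210 ................wwwwwwwwww............GG######GG....
212 ................wwwwwwwwww............GG######GG....
214 ...............Gwwwwwwwww.G...........GG######GG....
216 .............GGGwwwwwwwww.GGG..........GGGGGGGG.....
218 .............GGGw.www.ww.wGGGG......................
220 ............wGGGGGGGGGGGGGGGGG......................
222 .............GGGGGGGGGGGGGGGG.......................
224 .............GGGGGGGGGGGGGGGGG....................ww
226 .............GGGGGGGGGGGGGGGG.......................
228 ..w...........GGGGGGGGGGGGGG........................
230 ..w................GGGGG............................
232 .ww.................................................
234 .ww.................................................
236 .w....................G.............................
238 wwwwG...............................................
240 w...................................................
242 ...........GG............GG.G.......................
u0 259
```

The tool stands upright on the bench. Next is the cap: I'll move above it and measure the bar's direction from its parallel dark slots.

>>> {"api": "move_arm", "payload": {
  "increments": [
    [[0.01,-0.05,0],0],
    [[0.015,-0.055,0],0],
    [[0.015,-0.055,-0.01],0],
    [[0.01,-0.047,-0.01],0],
    [[0,0,0],0]
  ]
}}

```text
clock: 42.3
tool_pos: [0.5686, -0.2628, 0.1985]
orientation: [3.141, -0.003, 3.138]
contact_force: [-0.4, 1.2, -0.3]
opening: 0.0512
grip_force: 0.0
```

```bash
python3 - <<'E'
from h import *
w=grab('wrist','w9.png');o=arm.get_obs();print(o['tool_pos'],o['clock'])
g=cv2.cvtColor(w['pixels'],cv2.COLOR_BGR2HSV)
u,v=proj(w,np.array([.5706,-.2653,.015])).astype(int);print(u,v)
m=(g[...,2]<75).astype(np.uint8)*255;R=np.zeros_like(m);cv2.circle(R,(int(u),int(v)),52,255,-1);m&=R
for c in cv2.findContours(m,0,1)[0]:
    if cv2.contourArea(c)<25: continue
    r=cv2.minAreaRect(c);b=cv2.boxPoints(r);i=np.argmax([np.linalg.norm(b[1]-b[0]),np.linalg.norm(b[2]-b[1])])
    p,q=onz(w,*b[i],.015),onz(w,*b[i+1],.015);d=q-p
    print(cv2.contourArea(c),np.round(r[0]),np.round(r[1]),'len',np.linalg.norm(d).round(4),'angle',np.degrees(np.arctan2(d[1],d[0])).round(1)%180,'xy',((p+q)/2)[:2].round(4))
gm=((g[...,1]<60)&(g[...,2]>60)).astype(np.uint8)*255;R[:]=0;cv2.circle(R,(int(u),int(v)),75,255,-1);gm&=R
gm=cv2.morphologyEx(gm,cv2.MORPH_CLOSE,np.ones((13,13)));gm=cv2.morphologyEx(gm,cv2.MORPH_OPEN,np.ones((5,5)))
k=max(cv2.findContours(gm,0,1)[0],key=cv2.contourArea);e=cv2.fitEllipse(cv2.convexHull(k));print(e,onz(w,*e[0],.012))
a=w['pixels'][:,:,1]
for r in range(v-60,v+60,5): print(r,a[r,u-60:u+60:4].tolist())
E
```

```text
[ 0.56889173 -0.26113947  0.19932492] 42.35
316 224
74.0 [289. 244.] [35.  3.] len 0.0351 angle 34.4 xy [ 0.5894 -0.2908]
101.5 [296. 239.] [47.  3.] len 0.0467 angle 34.2 xy [ 0.5852 -0.2845]
113.5 [302. 235.] [54.  3.] len 0.0536 angle 34.4 xy [ 0.5811 -0.2782]
99.0 [320. 222.] [59. 14.] len 0.0572 angle 47.1 xy [ 0.5637 -0.2575]
101.0 [344. 207.] [37.  3.] len 0.036 angle 34.1 xy [ 0.5535 -0.2379]
148.0 [331. 216.] [55.  4.] len 0.0537 angle 34.3 xy [ 0.5618 -0.2502]
131.5 [337. 211.] [48.  4.] len 0.0466 angle 33.8 xy [ 0.5575 -0.2441]
((316.3575134277344, 222.43048095703125), (97.05917358398438, 99.61136627197266), 90.71424102783203) [ 0.56970114 -0.26565904  0.012     ]
164 [168, 164, 165, 178, 188, 99, 96, 104, 98, 104, 176, 98, 112, 106, 104, 106, 108, 105, 108, 108, 101, 96, 99, 99, 108, 103, 105, 100, 108, 110]
169 [170, 168, 165, 175, 89, 97, 107, 101, 98, 103, 119, 100, 109, 107, 103, 108, 108, 105, 108, 100, 100, 101, 104, 103, 100, 107, 106, 100, 99, 106]
174 [172, 172, 175, 173, 100, 98, 99, 98, 100, 170, 106, 105, 105, 86, 107, 94, 51, 108, 104, 105, 103, 111, 109, 10
[... 2485 characters left out ...]
 200, 197, 194, 195, 185, 200, 193, 199, 192, 154, 143, 151, 157, 148, 141, 148]
264 [178, 183, 189, 176, 187, 190, 189, 171, 166, 130, 200, 192, 195, 193, 189, 196, 188, 194, 194, 192, 199, 134, 141, 138, 134, 140, 130, 137, 148, 148]
269 [176, 185, 182, 177, 178, 183, 181, 173, 166, 156, 145, 157, 133, 164, 192, 190, 195, 195, 139, 139, 142, 140, 138, 135, 140, 143, 142, 146, 153, 151]
274 [181, 181, 181, 181, 171, 180, 188, 168, 167, 156, 154, 156, 154, 146, 153, 147, 152, 148, 138, 146, 138, 147, 142, 140, 135, 139, 142, 146, 147, 150]
279 [182, 182, 184, 178, 170, 169, 172, 168, 165, 170, 147, 151, 144, 150, 146, 153, 147, 142, 145, 142, 148, 149, 150, 142, 145, 151, 153, 150, 146, 152]
```

Slots run at 34.3°, and the cap centre is (0.5715, -0.2643). I'll turn, descend and grip the bar.

>>> {"api": "move_arm", "payload": {
  "increments": [
    [[0.0025,-0.003,-0.03],8],
    [[0,0,-0.035],9],
    [[0,0,-0.035],9],
    [[0,0,-0.035],7],
    [[0,0,-0.025],0],
    [[0,0,-0.013],0],
    [[0,0,0],0]
  ]
}}

```text
clock: 43.22
tool_pos: [0.5719, -0.2624, 0.0273]
orientation: [3.141, -0.001, -2.567]
contact_force: [-0.3, -0.5, 0.7]
opening: 0.0515
grip_force: 0.0
```

>>> {"api": "move_arm", "payload": {
  "increments": [
    [[0,0,0],0],
    [[0,0,0],0],
    [[0,0,0],0],
    [[0,0,0],0],
    [[0,0,0],0],
    [[0,0,0],0]
  ],
  "jaw": -1,
  "squeeze": 20
}}

```text
clock: 43.98
tool_pos: [0.5731, -0.2643, 0.0293]
orientation: [-3.139, 0.0, -2.568]
contact_force: [-0.4, 1.2, 6.6]
opening: 0.0133
grip_force: 21.1
```

>>> {"api": "move_arm", "payload": {
  "increments": [
    [[0,0,0.03],0],
    [[-0.003,0.02,0.06],0],
    [[-0.01,0.05,0.04],-5],
    [[-0.01,0.055,0],-7],
    [[-0.01,0.055,0],-7],
    [[-0.01,0.055,0],-7],
    [[-0.01,0.05,0],-7],
    [[0,0.0273,0],0],
    [[0,0,-0.025],0],
    [[0,0,-0.012],0],
    [[0,0,-0.004],0],
    [[0,0,0],0]
  ]
}}

```text
clock: 45.48
tool_pos: [0.5195, 0.046, 0.1145]
orientation: [-3.141, -0.001, 3.138]
contact_force: [-0.0, 0.1, -0.8]
opening: 0.0135
grip_force: 20.3
```

>>> {"api": "move_arm", "payload": {
  "increments": [
    [[0,0,-0.003],0],
    [[0,0,-0.003],0],
    [[-0.0005,0,-0.003],0],
    [[-0.001,0,-0.003],0],
    [[0,0,0],0]
  ]
}}

```text
clock: 46.1
tool_pos: [0.5174, 0.0464, 0.1028]
orientation: [-3.141, -0.002, 3.139]
contact_force: [-6.4, -0.4, 5.1]
opening: 0.0136
grip_force: 22.4
```

>>> {"api": "move_arm", "payload": {
  "increments": [
    [[-0.001,0,-0.003],0],
    [[-0.001,0,-0.003],0],
    [[-0.001,0,-0.003],0],
    [[-0.001,0,-0.003],0],
    [[-0.001,0,-0.003],0],
    [[-0.001,0,-0.003],0],
    [[0,0,-0.003],0],
    [[0,0,0],0]
  ]
}}

```text
clock: 47.1
tool_pos: [0.5118, 0.0464, 0.0811]
orientation: [-3.141, -0.001, 3.139]
contact_force: [-3.6, 0.0, 2.4]
opening: 0.0132
grip_force: 24.2
```

```bash
cat > cap.py <<'E'
from disc import *
f=grab('side');g=cv2.cvtColor(f['pixels'],cv2.COLOR_BGR2HSV);o=arm.get_obs();p=o['tool_pos'];print(p,o['contact_force'].round(1),o['clock'])
u,v=proj(f,p).astype(int)
for t in(0,15,20,25,30,35):
    a=np.radians(t);ax=np.array([-np.sin(a),0,np.cos(a)]);e1=np.array([np.cos(a),0,np.sin(a)]);P=p+[0,0,.004]
    print(t,'far/near edge',proj(f,P-ax*.033+e1*.0475).round(0),proj(f,P-ax*.033-e1*.0475).round(0),'top far/near',proj(f,P-ax*.018+e1*.0475).round(0),proj(f,P-ax*.018-e1*.0475).round(0))
for r in range(v-24,v+34,2): print(r,''.join('#' if g[r,c,2]<45 else('G' if g[r,c,1]<50 else('w' if g[r,c,2]<140 else '.')) for c in range(u-36,u+36)))
print('u0',u-36)
E
python3 cap.py
```

```text
[0.51177933 0.04642899 0.08116117] [-2.5 -0.5  3. ] 47.15
0 far/near edge [317. 239.] [279. 238.] top far/near [317. 234.] [279. 234.]
15 far/near edge [320. 234.] [283. 242.] top far/near [318. 230.] [282. 237.]
20 far/near edge [320. 233.] [285. 243.] top far/near [318. 229.] [283. 239.]
25 far/near edge [321. 231.] [287. 244.] top far/near [318. 227.] [284. 239.]
30 far/near edge [321. 230.] [288. 244.] top far/near [318. 226.] [285. 240.]
35 far/near edge [321. 228.] [290. 245.] top far/near [318. 224.] [287. 241.]
205 .............wwwwwwwwww......w####GGGGG####G............................
207 .............wwwwwwwwww......w####GGGG#####w............................
209 .............wwwwwwwwww......w####GGGGG####w............................
211 .............wwwwwwwwww......w####GGGGG####G............................
213 .............wwwwwwwwww.......GGGGGGGGGGGw#..........................GGG
215 ...........GGGwwwwwwww.GG......w##GGGGG##G.......................GGGGGGG
217 ..........GGGw.wwwwww..GGG.....w####G####w...............w....GGGGGGGGGG
219 .........GGGGGGwww.wwGGGGGG....w
[... 964 characters left out ...]

245 GG......................wGGGGGGGGGGGGGGGGGGGGGGGww..G.GGGGGGGGGGGGGGGGGG
247 .........................wGGGGGGGGGGGGGGGGGGGGwww.....GGGGGGGGGGGGGGGGGG
249 ........................wwwwGGGGGGGGGGGGGGGwwww......wGGGGGGGGGGGGGGGGGG
251 ..ww..................wwwwwwwwwGGGGGwwwwwwwwwww.......GGGGGGGGGGGGGGGGGG
253 ..ww.w................wwwwwwwwwwwwwwwwwwwwwwww........GGGGGGGGGGGGGGGGGG
255 .ww..................wwwwwwwwwwwwwwwwwwwwww...........GGGGGGGGGGGGGGGGGG
257 .ww................wwwwwwwwwwwwwwwwwwwwwwwww........w..GGGGGGGGGGGGGGGGG
259 wwww...............wwwwwwwwwwwwwwwwwwwwwwww........w.G.GGGGGGGGGGGGGGGGG
261 www.................wwwwwwwwwwwwwwwwwwwww...........GG.GGGGGGGGGGGGGGGGG
u0 262
```

The map shows the cap tilted about 30° (leftmost edge at (286,241), far top at (308,219)). I'll lift, then come in along the canister axis.

>>> {"api": "move_arm", "payload": {
  "increments": [
    [[-0.01,0,0.02],0],
    [[0,0.001,0.04],0],
    [[0,0.0005,0.04],0],
    [[0.03,0,0],0],
    [[0.037,0,-0.015],0],
    [[0.001,0,-0.017],0],
    [[0,0,0],0]
  ]
}}

```text
clock: 48.02
tool_pos: [0.5679, 0.048, 0.1466]
orientation: [-3.141, -0.006, 3.139]
contact_force: [-1.4, -0.4, -0.2]
opening: 0.0134
grip_force: 23.7
```

>>> {"api": "move_arm", "payload": {
  "increments": [
    [[0.0025,0,-0.0043],0],
    [[0.0025,0,-0.0043],0],
    [[0.0025,0,-0.0043],0],
    [[0.002,0,-0.0035],0],
    [[0.0015,0,-0.0026],0],
    [[0,0,0],0]
  ]
}}

```text
clock: 48.78
tool_pos: [0.5808, 0.048, 0.1301]
orientation: [-3.141, -0.001, 3.139]
contact_force: [0.4, -0.0, -1.5]
opening: 0.0133
grip_force: 23.7
```

>>> {"api": "move_arm", "payload": {
  "increments": [
    [[-0.004,0,0],0],
    [[0.002,0,-0.0035],0],
    [[0.002,0,-0.0035],0],
    [[0.0015,0,-0.0026],0],
    [[0,0,0],0]
  ]
}}

```text
clock: 49.4
tool_pos: [0.5823, 0.048, 0.1203]
orientation: [-3.141, -0.002, 3.139]
contact_force: [0.1, 0.5, -0.5]
opening: 0.0134
grip_force: 23.7
```

>>> {"api": "move_arm", "payload": {
  "increments": [
    [[0.0015,0,-0.0026],0],
    [[0.001,0,-0.0018],0],
    [[0.001,0,-0.0018],0],
    [[0,0,0],0]
  ]
}}

```text
clock: 49.9
tool_pos: [0.5863, 0.0479, 0.1153]
orientation: [-3.141, -0.0, 3.139]
contact_force: [-1.2, -0.9, 4.3]
opening: 0.0131
grip_force: 24.4
```

>>> {"api": "move_arm", "payload": {
  "increments": [
    [[0.001,0,-0.0018],0],
    [[0.001,0,-0.0018],0],
    [[0,0,0],0]
  ]
}}

```text
clock: 50.28
tool_pos: [0.588, 0.0478, 0.1143]
orientation: [-3.141, -0.0, 3.139]
contact_force: [-14.9, -1.5, 25.2]
opening: 0.0131
grip_force: 27.7
```

```bash
python3 - <<'E'
from disc import *
o=arm.get_obs();print(o['tool_pos'],o['contact_force'].round(1))
for n in('side','scene'):
    f=grab(n,'c_%s.png'%n);g=cv2.cvtColor(f['pixels'],cv2.COLOR_BGR2HSV)
    for d in(-.011,.004): q=circ(f,M+Z*d,.0475);print(n,d,q.min(0).round(1),q.max(0).round(1),'near',proj(f,M+Z*d-X*.0475).round(0),'far',proj(f,M+Z*d+X*.0475).round(0))
    u,v=proj(f,M).astype(int)
    for r in range(v-26,v+30,2): print(r,''.join('#' if g[r,c,2]<45 else ('.' if g[r,c,1]>=50 else 'dGL'[int(g[r,c,2]>115)+int(g[r,c,2]>165)]) for c in range(u-36,u+36)))
    print('u0',u-36)
E
```

```text
[0.58802293 0.04778306 0.11430191] [-14.9  -1.5  25.2]
side -0.011 [317.4 212.7] [351.1 240.5] near [317. 234.] far [351. 219.]
side 0.004 [314.5 208.6] [348.4 236.4] near [315. 230.] far [348. 215.]
197 ............................######dddd####...............LLLL...........
199 ............................#####dGLLdd##d.................GLLL.........
201 ............................##ddddGGGGdddd....................LLLL......
203 ..............................###ddddd###.......................GLLL....
205 ..............................###########..........................LLLL.
207 ..............................##########.............................GLL
209 .............................d##########GLLLLLLL........................
211 ..............................##########GGLLLLLLLLLL....................
213 .............................dd######dGGGGdLLLLLLLLLL...................
215 ............................Gdd######dGddddGLLLLLLLLLG............LLLL..
217 ..........................GGGdd######ddddddGGLLLLLLLGLL.......LLLLLLLLGL
219 .....................GGGGGGGGdd#####ddddddddGLLLL
[... 2872 characters left out ...]

223 ................GdddddddddddddddddddddddddddddddddGddddddddddddddGGGGGGd
225 ..................dddddddddddddddddddddddddddddddddddddddddd#dddGGGGGGGd
227 ...................ddddddddddddddddddddddddddGdddddddddddd##ddddGGGGGGGG
229 ...................ddddddddddddddddddddddddGddddddddddddd#ddddddGGGGGGGG
231 .................GGddddddddddddddddddddddddddddddddddd####dddddGGGGGGGGG
233 ................Gdddddddddddddddddddddddddddddddddd######ddddddGGGGGGGGG
235 ...............dddddddddddddddddddddddddddddddd#ddd##dddddddddGGGGGGGGGG
237 .............ddddddddddddddddd#####d#dddd#d###d###ddddddddddddGGGGGGGGGd
239 ............ddddddddddddddddddddddd####d#####ddddddddddddddddddGGGGGGddd
u0 271
```

The force rose sharply along the axis (29 N) and the cap outline matches the seated prediction (near edge (315,229)), so the cap is on. I'll relax, open to straddle the bar, and turn clockwise.

>>> {"api": "move_arm", "payload": {
  "increments": [
    [[-0.001,0,0.0025],0],
    [[-0.001,0,0.0015],0],
    [[0,0,0],0]
  ]
}}

```text
clock: 50.75
tool_pos: [0.5857, 0.048, 0.1145]
orientation: [-3.141, -0.001, 3.139]
contact_force: [0.4, -0.6, -1.5]
opening: 0.0133
grip_force: 24.4
```

>>> {"api": "move_arm", "payload": {
  "increments": [
    [[0,0,0.001],0],
    [[0,0,0],0],
    [[0,0,0],0]
  ],
  "jaw": -0.4
}}

```text
clock: 51.12
tool_pos: [0.586, 0.048, 0.116]
orientation: [-3.141, -0.001, 3.139]
contact_force: [-0.7, 0.5, 1.1]
opening: 0.0258
grip_force: 0.0
```

>>> {"api": "move_arm", "payload": {
  "increments": [
    [[0,0,0],-10],
    [[0,0,0],-10],
    [[0,0,0],-10],
    [[0,0,0],-10],
    [[0,0,0],-10],
    [[0,0,0],0]
  ]
}}

```text
clock: 51.88
tool_pos: [0.586, 0.0481, 0.1161]
orientation: [-3.141, -0.001, 2.268]
contact_force: [0.4, 1.3, -0.0]
opening: 0.0256
grip_force: 0.9
```

>>> {"api": "move_arm", "payload": {
  "increments": [
    [[0,0,0],-10],
    [[0,0,0],-10],
    [[0,0,0],-10],
    [[0,0,0],-10],
    [[0,0,0],0]
  ]
}}

```text
clock: 52.5
tool_pos: [0.5855, 0.0475, 0.1164]
orientation: [-3.14, -0.0, 1.571]
contact_force: [-3.9, -1.2, 6.4]
opening: 0.0258
grip_force: 6.2
```

>>> {"api": "move_arm", "payload": {
  "increments": [
    [[0,0,0],-8],
    [[0,0,0],-7],
    [[0,0,0],0]
  ]
}}

```text
clock: 52.88
tool_pos: [0.5861, 0.0485, 0.1174]
orientation: [-3.142, -0.002, 1.311]
contact_force: [-4.6, 2.2, 10.9]
opening: 0.0257
grip_force: 12.9
```

```bash
python3 - <<'E'
from h import *
o=arm.get_obs();print(o['tool_pos'],o['orientation'],o['contact_force'].round(1),o['torque'].round(2),o['grip_force'],o['q'][5])
E
```

```text
[0.5861261  0.0485263  0.11744655] [-3.14150277e+00 -1.84440841e-03  1.31055602e+00] [-4.6  2.2 10.9] [0.49 1.06 0.37] 12.944738632031658 0.2540811011788481
```

>>> {"api": "move_arm", "payload": {
  "increments": [
    [[0,0,0],8],
    [[0,0,0.005],7],
    [[0,0,0.02],0],
    [[-0.03,0,0.04],0],
    [[-0.04,0,0.04],10],
    [[-0.04,0,0],10],
    [[0,0,0],10],
    [[0,0,0],10],
    [[0,0,0],10],
    [[0,0,0],10],
    [[0,0,0],10],
    [[0,0,0],10]
  ]
}}

```text
clock: 54.38
tool_pos: [0.4762, 0.0479, 0.2224]
orientation: [-3.141, 0.001, 2.97]
contact_force: [0.3, 0.0, 0.0]
opening: 0.0256
grip_force: 0.0
```

```bash
cat > bar.py <<'E'
from disc import *
w=grab('wrist','w10.png');o=arm.get_obs();print(o['tool_pos'],o['orientation'],o['clock'])
g=cv2.cvtColor(w['pixels'],cv2.COLOR_BGR2HSV)
C=M+Z*.004;u,v=proj(w,C).astype(int);print(u,v)
def onpl(u,v):
    o,d=ray(w,u,v);t=(C-o)@Z/(d@Z);p=o+t*d-C;return np.array([p@X,p[1]])
m=(g[...,2]<60).astype(np.uint8)*255;R=np.zeros_like(m);cv2.fillPoly(R,[circ(w,C,.043).astype(int)],255);m&=R
for c in cv2.findContours(m,0,1)[0]:
    if cv2.contourArea(c)<20: continue
    r=cv2.minAreaRect(c);b=cv2.boxPoints(r);i=np.argmax([np.linalg.norm(b[1]-b[0]),np.linalg.norm(b[2]-b[1])])
    p,q=onpl(*b[i]),onpl(*b[i+1]);d=q-p
    print(cv2.contourArea(c),np.round(r[0]),np.round(r[1]),'len',np.linalg.norm(d).round(4),'angle from x',(np.degrees(np.arctan2(d[1],d[0]))%180).round(1),((p+q)/2).round(4))
E
python3 bar.py
```

```text
[0.47621758 0.04788295 0.22235916] [-3.14127995e+00  5.32696065e-04  2.97853261e+00] 54.425
342 366
127.0 [321. 340.] [ 3. 52.] len 0.0461 angle from x 125.6 [-0.0263 -0.0164]
98.5 [315. 334.] [ 3. 39.] len 0.0349 angle from x 125.7 [-0.0323 -0.0211]
2735.0 [358. 367.] [79. 79.] len 0.0681 angle from x 39.7 [-0.0199  0.0398]
```

>>> {"api": "move_arm", "payload": {
  "increments": [
    [[-0.02,0,0.02],9],
    [[-0.02,0,0.01],0],
    [[0,0,0],0]
  ]
}}

```text
clock: 54.8
tool_pos: [0.4362, 0.0479, 0.253]
orientation: [-3.141, 0.003, 3.119]
contact_force: [0.3, -0.0, 0.7]
opening: 0.0256
grip_force: 0.0
```

```bash
python3 bar.py; python3 - <<'E'
from disc import *
f=grab('side','c2_side.png');g=cv2.cvtColor(f['pixels'],cv2.COLOR_BGR2HSV)
for d in(-.011,.004): q=circ(f,M+Z*d,.0475);print(d,q.min(0).round(1),q.max(0).round(1),'near',proj(f,M+Z*d-X*.0475).round(0),'far',proj(f,M+Z*d+X*.0475).round(0))
u,v=proj(f,M).astype(int)
for r in range(v-34,v+24,2): print(r,''.join('#' if g[r,c,2]<45 else ('.' if g[r,c,1]>=50 else 'dGL'[int(g[r,c,2]>115)+int(g[r,c,2]>165)]) for c in range(u-30,u+32)))
print('u0',u-30)
w=load('wrist');g=cv2.cvtColor(w['pixels'],cv2.COLOR_BGR2HSV);C=M+Z*.004
q=circ(w,C,.0475);print('cap pred',q.min(0).round(1),q.max(0).round(1))
a,b=proj(w,C).astype(int)
for r in range(b-56,b+56,4): print(r,''.join('#' if g[r,c,2]<60 else ('.' if g[r,c,1]>=60 else 'dGL'[int(g[r,c,2]>105)+int(g[r,c,2]>170)]) for c in range(a-62,a+62,2)))
print(a-62)
E
```

```text
[0.43644223 0.04792724 0.25217374] [-3.14110774e+00  1.75927709e-03  3.11940005e+00] 54.85
323 381
47.0 [319. 371.] [ 4. 56.] len 0.0559 angle from x 122.6 [-0.0121 -0.0053]
714.0 [346. 388.] [40. 72.] len 0.0701 angle from x 144.5 [-0.0049  0.0068]
108.5 [312. 362.] [ 3. 53.] len 0.0534 angle from x 125.9 [-0.0205 -0.012 ]
349.0 [296. 363.] [22. 68.] len 0.0675 angle from x 139.4 [-0.0264 -0.0355]
-0.011 [317.4 212.7] [351.1 240.5] near [317. 234.] far [351. 219.]
0.004 [314.5 208.6] [348.4 236.4] near [315. 230.] far [348. 215.]
189 ........................................#.....................
191 LLL.....................................#.....................
193 ..............................................................
195 .................................................LLL..........
197 ...................................................LLLL.......
199 .....................................................GLLL.....
201 ........................................................LLLL..
203 ..........................................................GLLL
205 .......................
[... 2603 characters left out ...]
LLLG##GLLG################
397 #########.LLLLLLLLLLLLLLLGLLLLG##GLLL##dLLLd##LLLLG###########
401 #########.dGLLLLLLLGLLLGLLLL###LLLG##GLLL##GLLLLLLL###########
405 ########....LLLLLLLLLLLLLG##GLLL###LLLd##LLLLLLLLLL###########
409 ########.....GLLLLLLLLLLLGLLLG##GLLG##dLLLLLLLLLG..###########
413 #########......GLLLLLLLLLLLLLdLLLd##LLLLLLLLLLLG...###########
417 #########........GLLLLLLLLLLLLLLLLLLLLLLLLLLGG.....###########
421 #########...........GLLLLLLLLLLLLLLLLLLLLGG........###########
425 #########...............LLLLLLLLLLLLLLG............###########
429 ###################........GGGLLLLLGGG..######################
433 #############################dd###############################
261
```

The wrist map shows the cap seated and centred, but its bar is turned only about 54° and needs about 90°. I'll straddle the bar again with a narrower opening and finish the turn.

>>> {"api": "move_arm", "payload": {
  "increments": [
    [[0.05,0,-0.01],-10],
    [[0.05,0,-0.02],-10],
    [[0.0495,0,-0.02],-10],
    [[0,0,-0.02],-10],
    [[0,0,-0.02],-10],
    [[0,0,-0.02],-7],
    [[0,0,-0.015],0],
    [[0,0,-0.0105],0],
    [[0,0,0],0]
  ],
  "jaw": -0.45
}}

```text
clock: 56.02
tool_pos: [0.5861, 0.0479, 0.119]
orientation: [3.141, 0.0, 2.13]
contact_force: [-13.6, 0.6, 24.1]
opening: 0.0238
grip_force: 14.0
```

>>> {"api": "move_arm", "payload": {
  "increments": [
    [[0,0,0],-10],
    [[0,0,0],-10],
    [[0,0,0],-10],
    [[0,0,0],0]
  ]
}}

```text
clock: 56.52
tool_pos: [0.5866, 0.0468, 0.1177]
orientation: [3.14, 0.001, 1.603]
contact_force: [-5.1, -4.3, 11.8]
opening: 0.0234
grip_force: 6.6
```

>>> {"api": "move_arm", "payload": {
  "increments": [
    [[0,0,0],-8],
    [[0,0,0],-8],
    [[0,0,0],0]
  ]
}}

```text
clock: 56.9
tool_pos: [0.5867, 0.0479, 0.1181]
orientation: [3.139, -0.001, 1.325]
contact_force: [-6.2, 0.4, 14.6]
opening: 0.0232
grip_force: 16.4
```

```bash
python3 - <<'E'
from h import *
o=arm.get_obs();print(o['tool_pos'],o['orientation'],o['contact_force'].round(1),o['torque'].round(2),o['grip_force'])
E
```

```text
[0.58666034 0.04792683 0.11811406] [ 3.13938899e+00 -1.47678489e-03  1.32512454e+00] [-6.2  0.4 14.6] [0.1  1.21 0.42] 16.433032948407345
```

>>> {"api": "move_arm", "payload": {
  "increments": [
    [[0,0,0.002],0],
    [[0,0,0.001],0],
    [[0,0,0],-8],
    [[0,0,0],-8],
    [[0,0,0],0]
  ]
}}

```text
clock: 57.52
tool_pos: [0.5882, 0.0499, 0.1202]
orientation: [3.138, -0.007, 1.045]
contact_force: [8.3, 9.1, 3.5]
opening: 0.0234
grip_force: 7.7
```

>>> {"api": "move_arm", "payload": {
  "increments": [
    [[0,0,0],9],
    [[0,0,0],7],
    [[0,0,0.01],0],
    [[-0.02,0,0.04],0],
    [[-0.04,0,0.04],10],
    [[-0.05,0,0.03],10],
    [[-0.04,0,0.015],10],
    [[0,0,0],10],
    [[0,0,0],10],
    [[0,0,0],10],
    [[0,0,0],10],
    [[0,0,0],10]
  ]
}}

```text
clock: 59.02
tool_pos: [0.4352, 0.0477, 0.2537]
orientation: [-3.141, -0.001, 2.723]
contact_force: [-0.4, 0.7, -0.2]
opening: 0.0233
grip_force: 0.0
```

```bash
cat > bar2.py <<'E'
from disc import *
import os
os.system('python3 bar.py')
w=load('wrist');g=cv2.cvtColor(w['pixels'],cv2.COLOR_BGR2HSV);C=M+Z*.004
q=circ(w,C,.0475);print('cap pred',q.min(0).round(1),q.max(0).round(1))
a,b=proj(w,C).astype(int)
for r in range(b-56,min(b+56,480),4): print(r,''.join('#' if g[r,c,2]<60 else ('.' if g[r,c,1]>=60 else 'dGL'[int(g[r,c,2]>105)+int(g[r,c,2]>170)]) for c in range(a-62,a+62,2)))
E
python3 bar2.py
```

```text
[0.4352214  0.04772129 0.25371455] [-3.14071301e+00 -1.00784773e-03  2.73201834e+00] 59.075
384 371
4818.0 [383. 376.] [92. 79.] len 0.0872 angle from x 34.8 [-0.0198  0.029 ]
cap pred [337.7 323. ] [434.9 422.9]
315 dGGGdGdddddd####dd#ddd######ddddddddddddddddddGGd.............
319 GdLL#Gdddddd####dddddd########ddd#LddddddddddddGG.............
323 dLGddd#Gdddd#####dddddd#######GLLLLLLGddGdddddddGG............
327 .GLGddGddddd#####dd#ddd########LGGGLLLLLLGdddddddGG...........
331 ..dGGGGGdddd#####dd#dddd########GGGGGLGLLLLLGdLdGGGG..........
335 ...dGGGGGddd######d#ddd#########GGGGGGdLLLLLLLGGdGGGd.........
339 ....dGGGGGdG#######d#dd#d########GGGGGGdLLLLLLLLGdGGGG........
343 .....GGGGdLL#######d##ddd#########GGGd#LLLLLLLLLLLGGGGG.......
347 ......GGGGLLd#####dddd#############LLLLGdLLLLLLLLLLGGGG.......
351 .......GdLLLG#####dd#################dLLGLLLLLLLLLLLGGGG......
355 .......GLLLLL##########################LLLLG##LLLLLLLGd#####..
359 .......dLLLL############################LLd#dLLLLLG###########
363 .......dLLLLGd##################################LL############
367 .......GLLLL
[... 288 characters left out ...]
##############################
387 .........LLLLLL###############################################
391 ..........GGLLL###############################################
395 ............GLLd#d############################################
399 ..............GLLLG###########################################
403 ...............GLLL###########################################
407 ..................L###########################################
411 ...................###########################################
415 ...................###########################################
419 ...................###########################################
423 ...................###########################################
```

>>> {"api": "move_arm", "payload": {
  "increments": [
    [[-0.01,0,0.01],10],
    [[0,0,0.01],10],
    [[0,0,0],3],
    [[0,0,0],0]
  ],
  "jaw": 0.3
}}

```text
clock: 59.58
tool_pos: [0.4253, 0.0478, 0.2737]
orientation: [-3.141, -0.001, 3.117]
contact_force: [-0.5, -0.3, 0.5]
opening: 0.0556
grip_force: 0.0
```

```bash
python3 bar2.py
```

```text
[0.42527495 0.0478257  0.27352134] [-3.14091655e+00 -1.13999246e-03  3.11730528e+00] 59.625
323 378
60.0 [341. 398.] [ 3. 33.] len 0.0348 angle from x 124.8 [0.0194 0.0166]
75.0 [336. 392.] [ 2. 44.] len 0.046 angle from x 124.9 [0.0133 0.0122]
89.5 [332. 386.] [ 3. 51.] len 0.0531 angle from x 124.9 [0.0072 0.0078]
20.5 [319. 368.] [ 2. 52.] len 0.0554 angle from x 124.0 [-0.0115 -0.0047]
90.0 [313. 359.] [ 3. 50.] len 0.0533 angle from x 124.6 [-0.0209 -0.0117]
68.5 [309. 353.] [ 2. 43.] len 0.046 angle from x 124.8 [-0.0271 -0.0158]
51.0 [305. 347.] [ 2. 32.] len 0.0346 angle from x 124.9 [-0.0331 -0.0203]
cap pred [279.4 332.5] [368.1 426.1]
322 .........GGGGdddddddddddddddddddddddddddddddddddddddd........#
326 ..........GGGGddddddddddddddddddddddddddddddddddddddd........#
330 ..........GGGGGddddddddddddGLLLLLLLGdddddddddddddddGd........#
334 ..........GGGGGddddddGLLLLLLLLLLLLLLLLLLLddddddddddGd........#
338 ..........GGGGdddGGLLLLLLLLG#dLLLLLLLLLGGLLLdddddddGd........#
342 ..........GGGGddLLLLLLLLG##dLLG##GLLdGGGGGGLLLdGdddGd........#
346 ..........GGGddLLLLLLL##dLLL##GLLL##dGGG
[... 729 characters left out ...]
###LLL##dLLL##dLLLLG..........
394 ...........GGLLLLLLLGLLLGLLLLG##LLLG##GLLG##GLLLLLL...........
398 .............LLLLLLLLLLLLLL##GLLL##dLLL##dLLLLLLLGL...........
402 ..............LLLLLLLLLLLG#LLLG##LLLG##LLLLLLLLLG.............
406 ...............GGLLLLLLLLLLLL#GLLL##GLLLLLLLLLLG..............
410 ..................LLLLLLLLLLLLLLLGLLLLLLLLLLGG................
414 ....................GLLLLLLLLLLLLLLLLLLLLLL...................
418 ........................LLLLLLLLLLLLLLGG......................
422 ...........................dGGGLLLLGGd........................
426 d##d#dddddddd.ddddd.....d.#ddGLLLLGGGd#.######################
430 #####################.dddd#GGLLGLLLLLd########################
```

The slots give a bar angle of 125° (35° short), with the cap slid a few mm downslope. Pushing the bar's +y end upslope with closed fingers will both centre the cap and turn it clockwise.

>>> {"api": "move_arm", "payload": {
  "increments": [
    [[0.04,0.008,-0.04],0],
    [[0.04,0.008,-0.045],0],
    [[0.04,0.008,-0.045],0],
    [[0.0007,0,-0.04],0],
    [[0,0,-0.017],0],
    [[0,0,0],0]
  ],
  "jaw": -1
}}

```text
clock: 60.38
tool_pos: [0.545, 0.0718, 0.0856]
orientation: [-3.141, -0.003, 3.12]
contact_force: [-0.1, 0.0, -0.2]
opening: -0.0002
grip_force: 0.0
```

>>> {"api": "move_arm", "payload": {
  "increments": [
    [[0.005,0,0.0029],0],
    [[0.005,0,0.0029],0],
    [[0.005,0,0.0029],0],
    [[0.005,0,0.0029],0],
    [[0.005,0,0.0029],0],
    [[0,0,0],0]
  ]
}}

```text
clock: 61.12
tool_pos: [0.5627, 0.074, 0.0975]
orientation: [3.14, -0.02, 3.123]
contact_force: [-32.5, 8.2, 2.7]
opening: -0.0001
grip_force: 16.4
```

```bash
python3 bar.py
```

```text
[0.56272286 0.07396064 0.09745471] [ 3.14015186 -0.02002717  3.12283508] 61.175
265 384
417.0 [237. 330.] [ 7. 75.] len 0.0358 angle from x 112.6 [-0.027  -0.0149]
21886.5 [274. 407.] [153. 189.] len 0.0891 angle from x 116.1 [-0.0213 -0.0123]
```

The bar has moved to 112.6° (67° turned), but a one-sided push wedges the cap. I'll grip the bar itself instead, centring the cap, and twist it the rest of the way.

>>> {"api": "move_arm", "payload": {
  "increments": [
    [[-0.012,0,0.005],0],
    [[0,0,0.04],-9],
    [[0.01,-0.012,0.01],-10],
    [[0.0175,-0.012,0],-10],
    [[0,0,0],-10],
    [[0,0,0],-10],
    [[0,0,-0.01],-10],
    [[0,0,-0.018],-10],
    [[0,0,-0.0105],0],
    [[0,0,0],0]
  ],
  "jaw": -0.35
}}

```text
clock: 62.42
tool_pos: [0.5865, 0.0478, 0.1175]
orientation: [-3.141, -0.001, 1.921]
contact_force: [-0.4, -0.8, 0.1]
opening: 0.0281
grip_force: 0.0
```

>>> {"api": "move_arm", "payload": {
  "increments": [
    [[0,0,0],0],
    [[0,0,-0.001],0],
    [[0,0,0],0],
    [[0,0,0],0]
  ],
  "jaw": -1,
  "squeeze": 30
}}

```text
clock: 62.92
tool_pos: [0.5871, 0.0479, 0.1182]
orientation: [3.141, -0.0, 1.919]
contact_force: [-4.8, -1.1, 7.9]
opening: 0.0145
grip_force: 28.8
```

>>> {"api": "move_arm", "payload": {
  "increments": [
    [[0,0,0],-8],
    [[0,0,0],-8],
    [[0,0,0],-6],
    [[0,0,0],0]
  ]
}}

```text
clock: 63.42
tool_pos: [0.5854, 0.0486, 0.1175]
orientation: [-3.138, -0.002, 1.534]
contact_force: [-10.8, 3.1, 9.7]
opening: 0.0146
grip_force: 32.0
```

>>> {"api": "move_arm", "payload": {
  "increments": [
    [[0,0,0],-8],
    [[0,0,0],0]
  ]
}}

```text
clock: 63.68
tool_pos: [0.585, 0.0486, 0.1178]
orientation: [-3.138, -0.001, 1.394]
contact_force: [-15.8, 0.8, 12.6]
opening: 0.0147
grip_force: 32.8
```

>>> {"api": "move_arm", "payload": {
  "increments": [
    [[0,0,0],0],
    [[0,0,0],4],
    [[0,0,0],0],
    [[0,0,0.02],0],
    [[0,0,0.05],0],
    [[0,0,0.05],0],
    [[0,0,0],0]
  ],
  "jaw": -0.3
}}

```text
clock: 64.55
tool_pos: [0.59, 0.0479, 0.2445]
orientation: [3.13, -0.002, 1.463]
contact_force: [-0.2, -0.1, -0.2]
opening: 0.0299
grip_force: 0.0
```

```bash
python3 bar.py; python3 - <<'E'
from disc import *
f=grab('side');g=cv2.cvtColor(f['pixels'],cv2.COLOR_BGR2HSV)
for d in(-.011,.004): q=circ(f,M+Z*d,.0475);print(d,q.min(0).round(1),q.max(0).round(1),'near',proj(f,M+Z*d-X*.0475).round(0),'far',proj(f,M+Z*d+X*.0475).round(0))
u,v=proj(f,M).astype(int)
for r in range(v-24,v+20,2): print(r,''.join('#' if g[r,c,2]<45 else ('.' if g[r,c,1]>=50 else 'dGL'[int(g[r,c,2]>115)+int(g[r,c,2]>165)]) for c in range(u-30,u+32)))
E
```

```text
[0.5886444  0.04793499 0.24121599] [ 3.13479304e+00 -1.69322919e-03  1.46301384e+00] 64.6
322 233
75.5 [356. 237.] [ 3. 42.] len 0.0355 angle from x 85.2 [ 0.0294 -0.002 ]
47.5 [290. 229.] [37.  2.] len 0.0343 angle from x 87.1 [-0.032  0.002]
92.0 [348. 236.] [54.  3.] len 0.0459 angle from x 86.7 [ 0.0247 -0.0016]
71.5 [297. 230.] [50.  3.] len 0.0458 angle from x 86.8 [-0.0245  0.0016]
95.0 [340. 235.] [61.  3.] len 0.0524 angle from x 86.9 [ 0.0172 -0.0009]
-0.011 [317.4 212.7] [351.1 240.5] near [317. 234.] far [351. 219.]
0.004 [314.5 208.6] [348.4 236.4] near [315. 230.] far [348. 215.]
199 .....................................................GLLL.....
201 ........................................................LLLL..
203 ..........................................................GLLL
205 .............................................................L
207 ..............................................................
209 .........................GGG....LLLLLLLLLLL...................
211 .......................GGGGGdGLLLLLLLLLLLLLGGL................
213 .......................GGG
[... 274 characters left out ...]
LLd#LGdLdGLLLLLLGGGLLLLLLLLLLL
223 ...............GGddd#GdGGGGLLGGLLLGdLddLLLLLLGGLLGdLLLLLLLLLLL
225 ..............GGGddd#GddddddGGGLLLGdLLLLLLLGLGGGGGGGLLLLGLGGGG
227 .............GGGGddd#Gd#ddddddGLLLLLLLLLLLGGGGGGGGGGGGGGddddd.
229 .............GGGGddd#GddGGddGGLLLLLLLLLLLGGLGGGGGGGGGdddG.....
231 .............dGGGddd#GddGGLLLLLLLLLLLGGGGGGGGGGGGGGGGGGGG.....
233 ..............dGGGGGGGGGGLLLLLLLLLGddGGLGGGddGGGGGGGGGGL......
235 ..............GGdGGGGGLLLLLGGLGGLLGGGGGdGGddGGGGGGGGGLLL......
237 ................ddddGddddddGGGddddGGdGdddddddddGGdGGGLLGdddddd
239 .............ddGddddddddddddGddGdGdddddddddddddGGdGLLGdddddddd
241 ..............ddGGddddddddddddddddddddddddddddddGLLGdddddddddd
```

The bar is at 87° (3° from the canister's y), and the slots' midpoint is exactly on the mouth axis. The outline matches the seated prediction. I'll hand it in.

```bash
python3 -c "
from plant import arm
print(arm.sign_off())"
```

```text
the job is handed in; nothing more can be done
None
```

I handed the job in at about 64.6 s of the 72 s allowed: filter pressed under the catches, tool standing upright on the bench, cap seated and turned to about 87° (3° off the canister's y); the hand-in gave no verdict.

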